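Ready the smoker box

TASK

Get the smoker box ready for the next smoke: lay every stick of smoking wood that is out on the ledge flat on the floor of the pulled-out tray, none on top of another, and push the tray fully home. Only then use the standing slotted key, never bare fingers, to turn both captive screws on the deck clockwise to their stops, and stand the key back upright on its round steel plate. The thermometer's peak pointer must be turned back to its zero stop too; leave the meat fork, the spatula and the spice jar where they are.

Things in the scene. Friction and masses are not known exactly. Their poses are not given: they have to be found in the camera images.
- tray (a joint): How far the smoker box's tray is pulled out (m): 0 is fully home (front plate against the box), 0.14 the most. It slides straight, along the box's -x, with about 1.5 N of friction, and starts 0.132 to 0.14 out.
- tray_floor (a point): Centre of the tray's inner floor, on its upper face, 14 mm above the ledge; moves with the tray, axes as the box's (x = the direction that pushes the tray in). Inside the tray is 125 mm in x and 230 mm in y; walls 32 mm high, front plate 48 mm. Four sticks fit along x, side by side about 50 mm apart.
- tray_handle (a point): Middle of the tray's straight steel bar handle, 10 mm thick, 100 mm long along y, 42 mm above the ledge, 28 mm out from the front plate. Pushing it in +x of the box drives the tray home.
- smoker: Black steel smoker box, fixed, 220 deep (x), 260 wide (y), 70 mm tall to its deck, tray in front. Origin: middle of the front face's foot; x into the box, away from the robot. On the deck: two screws 38 mm behind the front at y +90 and -90 mm, the thermometer between them (x 58 mm), and behind (x over 85 mm) a fixed row of short skewers, 17 mm high.
- screw_left (a joint): Angle of the left captive screw (rad): 0 to 0.5 is loose, it grows clockwise seen from above and ends on a hard stop at 1.6, which is tight. About 0.1 N m turns it and it stays where it is left.
- head_left: Head of the left (+y) captive screw in the deck: a steel flange (48 mm across, 5 mm thick) with an upright straight bar 40 mm long, 8 mm thick, 13 mm tall. Origin on the vertical screw axis at the deck surface, 70 mm above the ledge; flange top at z 5 mm, bar top at z 18 mm. The bar lies along its x axis, so its yaw turns with the screw. Not for fingers.
- screw_right (a joint): Angle of the right captive screw (rad): 0 to 0.5 is loose, it grows clockwise seen from above and ends on a hard stop at 1.6, which is tight. About 0.1 N m turns it and it stays where it is left.
- head_right: Head of the right (-y) captive screw in the deck: a steel flange (48 mm across, 5 mm thick) with an upright straight bar 40 mm long, 8 mm thick, 13 mm tall. Origin on the vertical screw axis at the deck surface, 70 mm above the ledge; flange top at z 5 mm, bar top at z 18 mm. The bar lies along its x axis, so its yaw turns with the screw. Not for fingers.
- peak_pointer (a joint): Angle of the thermometer's peak pointer from its zero stop (rad), growing clockwise seen from above; turning its knob counter-clockwise brings it back to the hard stop at 0. It starts between 0.9 and 2.2. About 0.025 N m turns it and it stays where it is left.
- peak_knob (a point): Top of the peak pointer's reset knob, on its vertical axis, 118 mm above the ledge: a black bar grip 34 mm long along this point's x, 12 mm thick, 26 mm tall, over a round thermometer 76 mm across whose face lies 33 mm below the knob's top. The thin pointer points along +x of the point and turns with it.
- key: Slotted steel key, 108 mm tall, 0.2 kg, standing on its plate. Origin: middle of its underside, z up. Foot: two prongs (40 mm long, 17 mm deep) with a 12 mm wide slot between them along the key's x, to fit over a screw's bar until they rest on the flange; half a turn makes no difference. On top a wooden cross handle, 70 mm long along x, 16 mm thick, z 90 to 108 mm, gripped across at its middle.
- plate: The key's place: a flat round steel plate on the ledge, fixed, 100 mm across, 4 mm thick. Origin at the middle of its underside.
- stick1: A split stick of smoking wood, pale with dark bark, 95 x 26 x 26 mm, 45 g, lying on the ledge at the start. Origin at its middle; long axis = x. May be absent.
- stick2: A split stick of smoking wood, pale with dark bark, 95 x 26 x 26 mm, 45 g, lying on the ledge at the start. Origin at its middle; long axis = x. May be absent.
- stick3: A split stick of smoking wood, pale with dark bark, 95 x 26 x 26 mm, 45 g, lying on the ledge at the start. Origin at its middle; long axis = x. May be absent.
- stick4: A split stick of smoking wood, pale with dark bark, 95 x 26 x 26 mm, 45 g, lying on the ledge at the start. Origin at its middle; long axis = x. May be absent.
- jar: Squat glass spice jar with a steel lid, 68 mm across, 68 mm tall; origin under its middle. Not part of the job.
- meat_fork: Stainless steel meat fork, 340 mm long along x, lying on the ledge; origin near its middle. Not part of the job.
- spatula: Green hard silicone spatula, 260 mm long along x, lying flat; origin near its middle. Not part of the job.
Things that resemble listed ones, but are neither listed nor needed, are in the scene too. There is more than one size of the key; the job needs the smaller. Leave any blue look-alike of the stick3 alone.

How it is judged:
By the outcome, as a careful person would: the job done as asked, in the order asked, and still so for the second after the job is handed in, with the robot touching nothing.
Of stick1, stick2, stick3, stick4 only 2 to 4 are there at a start; the rules pass over those that are not, and their reading is None.
At some moment in a run one of stick1, stick2, stick3, stick4 may be knocked a few centimetres aside while the robot is not near it.
It also fails if it takes over 210 s, if anything falls off the work surface, if the arm or the gripper's body presses on something with over 40 N, if the wrist force passes 120 N, or if a joint passes its speed limit or range.

ROBOT

A 6-joint arm with a two-finger parallel gripper is mounted at the origin on the work surface. World frame = base frame: x ahead of the robot, y to its left, z up, the work surface at z = 0. Lengths are in m, angles in rad, forces in N, time in s.
With the tool pointing down it reaches from about 0.275 to 0.75 m from the base axis. Payload 10.2 kg.
Tool frame: the origin (TCP) lies midway between the tips of the shut fingers; the grasp point (between the pads) lies 19 mm behind it; y points along the fingers, x is the direction in which the jaws open and shut, and the axes are right-handed (so a half turn about y gives the same grasp; the last joint's range is limited). The gripper opens to 88 mm and grips with 3 to 60 N. Pads are 18 mm wide; open, the fingers measure 123 mm over their backs; the gripper's body (75 mm by 187 mm) begins 45 mm behind the grasp point.
Start: joints at [-1.523, 0.313, 1.498, -0, 1.331, -0.223], TCP at [0.14, -0.506, 0.239] pointing down, gripper open.
Joint ranges: [-2.94, 2.94], [-0.97, 2.17], [0.19, 2.56], [-1.23, 4.37], [0.02, 3.11], [-2.88, 2.88]. Speed limits (rad/s): [2.39, 2.39, 3.01, 3.14, 3.14, 3.14].

INTERFACE

Orientations are given as a rotation vector (axis times angle).
In Python, from station import r gives the robot as it stands.
- The arm moves only by the tool move_arm, never from a script. Its argument "series" is a list of rows, each a list of 6 numbers: the shift along the tool's x, y, z in cm, then the turn, a rotation vector about the tool's x, y, z in rad. In form: [[x, y, z, ax, ay, az], ...]. A call has 1 to 8 rows; each row is the pose to reach, as a shift and turn from the pose measured when the call began, along the tool's axes at that moment; what a row does not reach only later rows make up. A row lasts 1/8 s, in which the tool goes at most 62.5 mm and 10.7 degrees, less where a joint would pass 70% of its speed; a pose out of reach is approached as far as the arm can. A call with a gripper value outside its range is refused whole. "hand" is the closure, from 0 (fully open) to 1 (shut), set as the call begins (left out, the last holds). The fingers move at their own pace and stop on an object; "force" is the grip in N (left out, the last holds). Time passes only in rows, so rows that repeat a pose let the fingers close. It gives the time, the measured TCP pose, the force and the opening at its end, in the units of the state.
- r.sense(): the state, without advancing time (a new reading comes with each control period).
- r.grab_frame(name): name is "scene" or "top"; returns a dict with "color" (400x640x3 uint8, red, green, blue), "fovy" (degrees; the focal length in pixels is half the picture's height over the tangent of half this angle, whatever the lens; pixels are square), "cx", "cy" (the principal point, pixels), "R" (3x3) and "t" (3): a world point X has camera coordinates R X + t. Camera axes: x right, y down, z forward; pixel columns grow to the right and rows downward; lengths in m; the calibration is good to about 2 mm. A picture is of the moment at which its call begins. There is no depth.
- r.sign_off(): hands the job in, once; it reports no verdict.
The state is a dict: "time_s": time; "joint_pos": joint angles; "dq": joint speeds; "joint_torque": joint torques, N m; "position": TCP position; "tcp_rot": TCP orientation; "force": force on the tool from outside, world axes, zero at the start; "wrist_torque": the same for the moment, N m; "grip_width": finger opening in m.
Only numpy, scipy, OpenCV 4.12 (cv2) and the standard library are available. Lean on these libraries where they do the work, as an engineer would, in place of code of your own. Each camera call takes 0.05 s, during which the arm holds its last target. There are 200 camera calls.

## Working session

There is one attempt and no reset: what is moved stays moved. The work goes in short steps, Python scripts to look and compute and a tool call to move; the robot and the scene stay as the last step left them, time stands still between calls to the robot, and variables do not carry over. Pictures are saved under pics/ and viewed, about 12 in all and at most 16, crops included, and the job is handed in when it is done.

Besides the shell and the picture viewer there is one more tool, called after "Emit:" by a JSON object that holds its "name" and its "arguments", one argument or row to a line. move_arm: Moves the arm, as the interface text tells. Its arguments: {"type":"object","properties":{"series":{"type":"array","items":{"type":"array","items":{"type":"number"}}},"hand":{"type":"number"},"force":{"type":"number"}},"required":["series"]}

```bash
ls; mkdir -p pics
cat > h.py <<'E'
import numpy as np, cv2
from scipy.spatial.transform import Rotation as Ro
from station import r
def frame(n,save=None):
    f=r.grab_frame(n)
    if save: cv2.imwrite('pics/'+save,f['color'][:,:,::-1])
    return f
def K(f):
    F=200/np.tan(np.radians(f['fovy'])/2); return F,f['cx'],f['cy']
def cast(f,u,v,z):
    F,cx,cy=K(f); R=np.array(f['R']); t=np.array(f['t'])
    d=R.T@np.array([(u-cx)/F,(v-cy)/F,1]); o=-R.T@t
    return o+d*(z-o[2])/d[2]
def proj(f,X):
    F,cx,cy=K(f); c=np.array(f['R'])@np.array(X)+np.array(f['t'])
    return F*c[0]/c[2]+cx,F*c[1]/c[2]+cy
E
python3 - <<'E'
from h import *
for n in('scene','top'):
    f=frame(n,n+'0.png'); print(n,{k:f[k] for k in f if k!='color'})
s=r.sense();print(s); print(Ro.from_rotvec(s['tcp_rot']).as_matrix())
E
```

```text
pics
scene {'fovy': 47.97300964421802, 'cx': 317.74783472501485, 'cy': 196.1979584973786, 'R': array([[-0.71223103,  0.70176187,  0.01603851],
       [ 0.54682745,  0.56902167, -0.61416128],
       [-0.44012123, -0.42865443, -0.78901754]]), 't': array([ 0.42036618, -0.24282146,  1.68893976])}
top {'fovy': 43.071565510289254, 'cx': 316.99848030127805, 'cy': 199.27638206330477, 'R': array([[-0.00480094, -0.99988097, -0.0146627 ],
       [-0.99664041,  0.00598322, -0.08168286],
       [ 0.08176087,  0.01422129, -0.99655051]]), 't': array([-0.01015832,  0.57862438,  1.52930031])}
{'time_s': 0.1, 'joint_pos': array([-1.52339851e+00,  3.13358177e-01,  1.49834393e+00, -1.28364798e-05,
        1.33100383e+00, -2.23382902e-01]), 'dq': array([ 1.34173102e-03, -1.70906819e-03, -1.97760157e-03, -9.37189350e-04,
       -1.19334087e-03, -6.99054531e-05]), 'joint_torque': array([ 4.00131408e-03, -4.02807891e+01, -2.52642435e+01,  6.96496479e-02,
        3.42425506e-02, -6.98182248e-05]), 'position': array([ 0.14041227, -0.5056487 ,  0.23824312]), 'tcp_rot': array([-1.32433844,  1.00791883, -1.00671286]), 'force': array([-0.14167239,  0.62438663,  0.02418333]), 'wrist_torque': array([-0.04518371,  0.000354  ,  0.03207779]), 'grip_width': 0.08790067956325959}
[[ 2.67486694e-01 -6.52026119e-05  9.63561552e-01]
 [-9.63560939e-01  1.11144189e-03  2.67486599e-01]
 [-1.08838349e-03 -9.99999380e-01  2.34469226e-04]]
```

View pics/scene0.png

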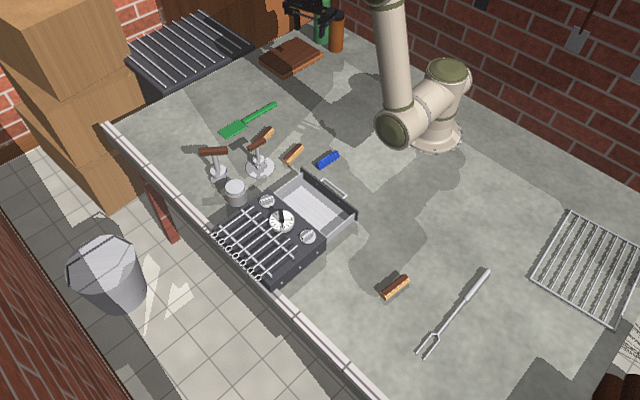

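View pics/top0.png

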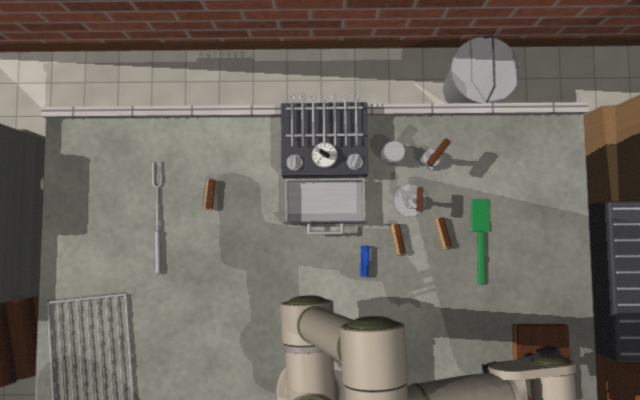

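Top view: three sticks at (209,194), (398,240) and (443,234), with a blue decoy at (365,261). The key candidates are at (410,200), on a round plate, and (435,152). Next I'll enlarge the keys and the box.

Run:
```python
import cv2,numpy as np
a=cv2.imread('pics/scene0.png');b=cv2.imread('pics/top0.png')
A=cv2.resize(a[110:290,190:370],(790,790),interpolation=cv2.INTER_CUBIC)[:590]
cv2.imwrite('pics/c1.png',A)
B=cv2.resize(b[90:280,275:465],(800,800),interpolation=cv2.INTER_CUBIC)[:600]
cv2.imwrite('pics/c2.png',B)
```

```text
(no output)
```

View pics/c1.png

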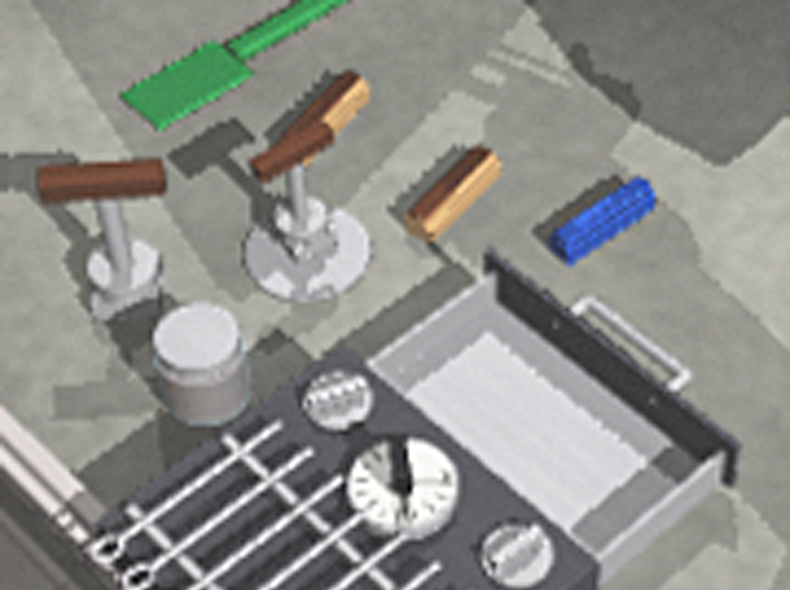

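View pics/c2.png

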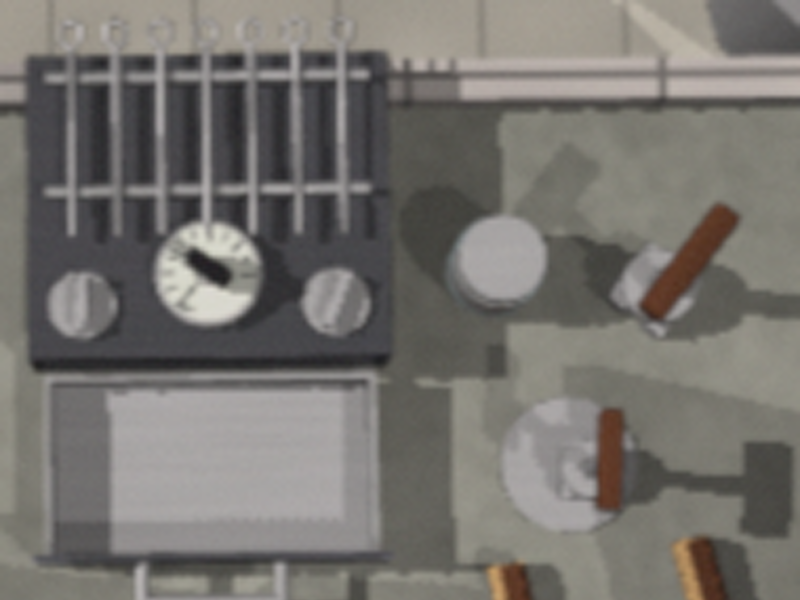

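The key at top (410,200) stands on the round plate. Its handle measures about 67 mm, against about 91 mm for the one at (435,152), so the plate key is the smaller one and the one to use. Now I'll measure the positions.

```bash
cat >> h.py <<'E'
def blobs(f,lo,hi,amin=25,k=3):
    """HSV blobs (upsampled k) -> list of (rect centre, (long,short), angle endpoints of long axis, area)"""
    im=cv2.resize(f['color'],None,fx=k,fy=k,interpolation=cv2.INTER_CUBIC)
    m=cv2.inRange(cv2.cvtColor(im,cv2.COLOR_RGB2HSV),lo,hi)
    m=cv2.morphologyEx(m,cv2.MORPH_CLOSE,np.ones((5,5)))
    out=[]
    for c in cv2.findContours(m,cv2.RETR_EXTERNAL,cv2.CHAIN_APPROX_NONE)[0]:
        a=cv2.contourArea(c)/k/k
        if a<amin: continue
        p=(cv2.boxPoints(cv2.minAreaRect(c))+.5)/k-.5
        e=[(p[i]+p[(i+1)%4])/2 for i in range(4)]
        A,B=(e[0],e[2]) if np.hypot(*(e[0]-e[2]))>np.hypot(*(e[1]-e[3])) else (e[1],e[3])
        out.append((p.mean(0),A,B,a))
    return out
def rep(f,bl,z):
    for c,A,B,a in bl:
        P=cast(f,*c,z);D=cast(f,*A,z)-cast(f,*B,z)
        print(c.round(1),'area',round(a),'xyz',P.round(4),'len',np.hypot(*D[:2]).round(4),'yaw',np.degrees(np.arctan2(D[1],D[0])).round(1))
E
python3 - <<'E'
from h import *
f=frame('top'); g=frame('scene')
print('brown/wood top z.013'); b=blobs(f,(0,90,60),(22,255,255)); b=[x for x in b if 110<x[0][1]<290]
rep(f,b,.013); print('z .103');rep(f,b,.103)
print('scene');b=[x for x in blobs(g,(0,80,60),(22,255,255)) if 100<x[0][1]<310 and 190<x[0][0]<420]
rep(g,b,.013);print('z.103');rep(g,b,.103)
print('dial');rep(f,[x for x in blobs(f,(15,10,190),(40,90,255)) if 120<x[0][1]<190],.085)
s=lambda x,y:(275+(x+.5)/4.2105-.5,90+(y+.5)/4.2105-.5)
for n,p,z in [('sL',(83,304),.078),('sR',(337,302),.078),('dial',(208,273),.085),('deckFL',(30,368),.07),('deckFR',(389,361),.07),('plate',(568,465),.004),('jar',(500,262),.068),('handleL',(143,597),.042),('trayFL',(38,560),.048),('trayFR',(388,556),.048),('bigkey',(690,262),.13)]:
    print(n,np.round(s(*p),1),cast(f,*s(*p),z).round(4))
E
```

```text
brown/wood top z.013
[397.7 238.7] area 246 xyz [ 0.457  -0.2593  0.013 ] len 0.0955 yaw 11.3
[442.6 232.5] area 258 xyz [ 0.4753 -0.3967  0.013 ] len 0.0954 yaw 14.1
[419.4 198.5] area 110 xyz [ 0.5799 -0.3282  0.013 ] len 0.0713 yaw -3.0
[209.3 193.8] area 240 xyz [0.5986 0.3205 0.013 ] len 0.0934 yaw -5.6
[438.2 151.9] area 182 xyz [ 0.7245 -0.3894  0.013 ] len 0.0977 yaw -38.3
[611.7 147.7] area 2632 xyz [ 0.7337 -0.9229  0.013 ] len 0.3291 yaw -3.0
z .103
[397.7 238.7] area 246 xyz [ 0.4567 -0.2464  0.103 ] len 0.09 yaw 11.3
[442.6 232.5] area 258 xyz [ 0.4739 -0.3759  0.103 ] len 0.0899 yaw 14.1
[419.4 198.5] area 110 xyz [ 0.5725 -0.3113  0.103 ] len 0.0672 yaw -3.0
[209.3 193.8] area 240 xyz [0.5901 0.2999 0.103 ] len 0.088 yaw -5.6
[438.2 151.9] area 182 xyz [ 0.7088 -0.3689  0.103 ] len 0.0921 yaw -38.3
[611.7 147.7] area 2632 xyz [ 0.7174 -0.8716  0.103 ] len 0.3101 yaw -3.0
scene
[394.8 286.5] area 318 xyz [0.5968 0.3189 0.013 ] len 0.1034 yaw 174.4
[212.6 150.6] area 208 xyz [ 0.6514 -0.4691  0.013 ] len 0.1003 yaw 141.1
[292.9 153.8] area 201 xyz [ 0.4562 -0.2615  0.013
[... 340 characters left out ...]
area 234 xyz [ 0.5452 -0.3196  0.103 ] len 0.1275 yaw -168.6
dial
[321.5 159.7] area 135 xyz [ 0.6911 -0.0279  0.085 ] len 0.0664 yaw 62.4
[326.2 146.8] area 64 xyz [ 0.7295 -0.0422  0.085 ] len 0.05 yaw 65.4
sL [294.3 161.8] [0.6864 0.0529 0.078 ]
sR [354.7 161.3] [ 0.6865 -0.1265  0.078 ]
dial [324.  154.5] [ 0.7067 -0.0356  0.085 ]
deckFL [281.7 177. ] [0.6421 0.091  0.07  ]
deckFR [367.  175.4] [ 0.6454 -0.1633  0.07  ]
plate [409.5 200.1] [ 0.576  -0.2993  0.004 ]
jar [393.4 151.8] [ 0.716  -0.2432  0.068 ]
handleL [308.6 231.4] [0.4801 0.0123 0.042 ]
trayFL [283.6 222.6] [0.5067 0.087  0.048 ]
trayFR [366.8 221.7] [ 0.5082 -0.1627  0.048 ]
bigkey [438.5 151.8] [ 0.7041 -0.3636  0.13  ]
```

```bash
cat >> h.py <<'E'
def go(*wps):
    """world waypoints (x,y,z,yaw_deg of tool x), tool down -> move_arm rows from the present pose"""
    s=r.sense(); R0=Ro.from_rotvec(s['tcp_rot']); p=np.array(s['position'])
    X=R0.as_matrix()[:,0]; print('t',round(s['time_s'],1),'p',p.round(4),'yaw',np.degrees(np.arctan2(X[1],X[0])).round(1),'F',s['force'].round(1),'w',round(s['grip_width'],4),'j6',s['joint_pos'][5].round(2))
    for x,y,z,a in wps:
        c,n=np.cos(np.radians(a)),np.sin(np.radians(a))
        R=Ro.from_matrix(np.array([[c,0,-n],[n,0,c],[0,-1,0]]))
        print(np.r_[R0.inv().apply(np.array([x,y,z])-p)*100,(R0.inv()*R).as_rotvec()].round(2).tolist())
E
python3 -c "
from h import *
go((.457,-.259,.1,-78.7),(.457,-.259,.006,-78.7))"
```

```text
t 0.2 p [ 0.1404 -0.5057  0.2384] yaw -74.5 F [-0.9  0.1 -0.2] w 0.0879 j6 -0.22
[-15.3, 13.86, 37.1, -0.0, 0.07, -0.0]
[-15.29, 23.26, 37.1, -0.0, 0.07, -0.0]
```

Emit:
{"name": "move_arm", "arguments": {
  "series": [
    [-7, 5, 17, 0, 0.07, 0],
    [-12, 8, 28, 0, 0.07, 0],
    [-15.3, 10, 37.1, 0, 0.07, 0],
    [-15.3, 10, 37.1, 0, 0.07, 0],
    [-15.3, 13.9, 37.1, 0, 0.07, 0],
    [-15.3, 13.9, 37.1, 0, 0.07, 0],
    [-15.3, 13.9, 37.1, 0, 0.07, 0],
    [-15.3, 13.9, 37.1, 0, 0.07, 0]
  ],
  "hand": 0.2
}}

```text
time_s: 1.2
position: [0.4579, -0.2565, 0.0979]
tcp_rot: [-1.298, 1.06, -1.054]
force: [0.4, -1.7, 0.2]
grip_width: 0.0706
```

```bash
python3 -c "
from h import *
go((.457,-.259,.006,-78.7))
f=frame('top','top1.png')
rep(f,[x for x in blobs(f,(0,90,60),(22,255,255)) if 110<x[0][1]<400 and x[3]<350],.013)"
```

```text
t 1.2 p [ 0.4579 -0.2565  0.0979] yaw -78.3 F [ 0.4 -1.7  0.2] w 0.0706 j6 0.63
[0.26, 9.18, -0.12, 0.0, 0.01, -0.0]
[442.5 226.5] area 93 xyz [ 0.4935 -0.3968  0.013 ] len 0.0592 yaw 14.6
[419.4 198.5] area 110 xyz [ 0.5799 -0.3282  0.013 ] len 0.0714 yaw -3.2
[209.1 193.8] area 207 xyz [0.5985 0.321  0.013 ] len 0.0931 yaw -5.6
[438.2 151.9] area 182 xyz [ 0.7245 -0.3894  0.013 ] len 0.0978 yaw -38.0
```

View pics/top1.png

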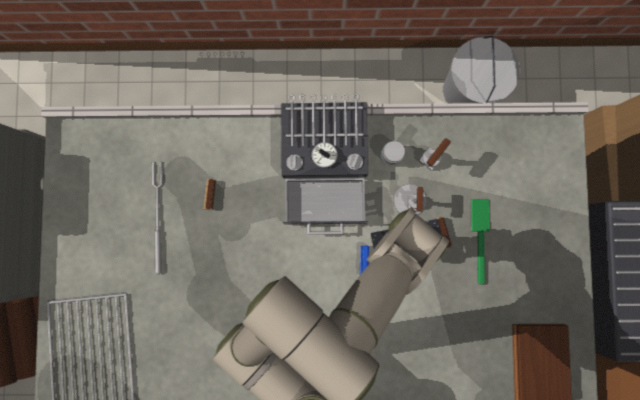

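The hand is over stick A and there is no fourth stick in view; sticks B (443,234) and C (209,194) have not moved. Next: descend, grip and lift.

Emit:
{"name": "move_arm", "arguments": {
  "series": [
    [0.3, 5, -0.1, 0, 0.01, 0],
    [0.3, 8, -0.1, 0, 0.01, 0],
    [0.3, 9.2, -0.1, 0, 0.01, 0],
    [0.3, 9.2, -0.1, 0, 0.01, 0],
    [0.3, 9.2, -0.1, 0, 0.01, 0]
  ]
}}

```text
time_s: 1.88
position: [0.4572, -0.2619, 0.0083]
tcp_rot: [-1.294, 1.066, -1.066]
force: [0.4, -0.1, 0.4]
grip_width: 0.0701
```

Emit:
{"name": "move_arm", "arguments": {
  "series": [
    [0, 0, 0, 0, 0, 0],
    [0, 0, 0, 0, 0, 0],
    [0, 0, 0, 0, 0, 0],
    [0, 0, 0, 0, 0, 0],
    [0, 0, 0, 0, 0, 0],
    [0, -5, 0, 0, 0, 0],
    [0, -10, 0, 0, 0, 0],
    [0, -14, 0, 0, 0, 0]
  ],
  "hand": 1,
  "force": 20
}}

```text
time_s: 2.88
position: [0.4572, -0.2619, 0.1502]
tcp_rot: [-1.294, 1.065, -1.067]
force: [-0.2, 0.8, -0.7]
grip_width: 0.026
```

```bash
python3 -c "
from h import *
go((.457,-.259,.15,-90),(.572,-.037,.15,-90),(.572,-.037,.06,-90),(.572,-.037,.021,-90))
f=frame('scene');cv2.imwrite('pics/s2.png',cv2.resize(f['color'][90:290,190:390,::-1],(600,600),interpolation=cv2.INTER_CUBIC))"
```

```text
t 2.9 p [ 0.4572 -0.2619  0.1502] yaw -78.9 F [-0.2  0.8 -0.7] w 0.026 j6 0.63
[-0.29, 0.02, 0.04, -0.0, 0.19, 0.0]
[-19.87, 0.02, 15.58, -0.0, 0.19, 0.0]
[-19.88, 9.02, 15.57, -0.0, 0.19, 0.0]
[-19.88, 12.92, 15.57, -0.0, 0.19, 0.0]
```

View pics/s2.png

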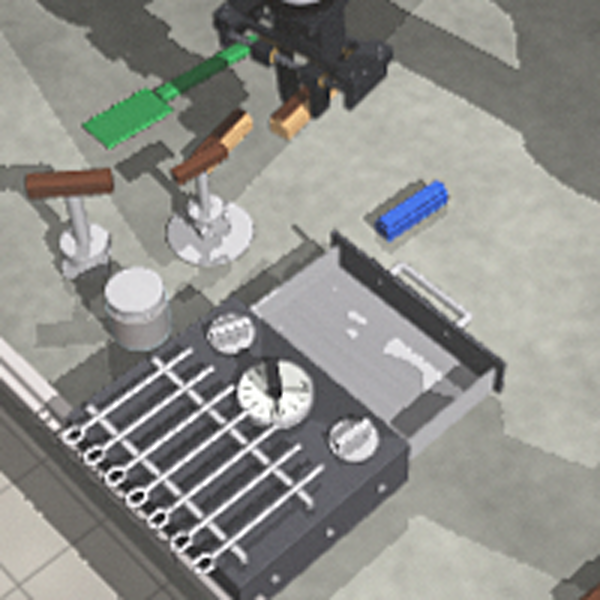

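Stick A is held, with the opening at 26 mm. Next I'll carry it to the middle slot.

Emit:
{"name": "move_arm", "arguments": {
  "series": [
    [-6, 0, 5, 0, 0.1, 0],
    [-12, 0, 10, 0, 0.19, 0],
    [-18, 0, 14, 0, 0.19, 0],
    [-19.9, 0, 15.6, 0, 0.19, 0],
    [-19.9, 3, 15.6, 0, 0.19, 0],
    [-19.9, 7, 15.6, 0, 0.19, 0],
    [-19.9, 9, 15.6, 0, 0.19, 0],
    [-19.9, 9, 15.6, 0, 0.19, 0]
  ]
}}

```text
time_s: 3.92
position: [0.5734, -0.0382, 0.063]
tcp_rot: [-1.212, 1.202, -1.212]
force: [0.8, 0.2, 0.2]
grip_width: 0.0256
```

```bash
python3 -c "
from h import *
go((.572,-.037,.0232,-90))"
```

```text
t 3.9 p [ 0.5734 -0.0382  0.063 ] yaw -89.8 F [0.8 0.2 0.2] w 0.0256 j6 1.3
[-0.14, 3.97, -0.15, -0.0, 0.0, 0.0]
```

Emit:
{"name": "move_arm", "arguments": {
  "series": [
    [-0.1, 2, -0.1, 0, 0, 0],
    [-0.1, 3.5, -0.1, 0, 0, 0],
    [-0.1, 4.0, -0.1, 0, 0, 0],
    [-0.1, 4.0, -0.1, 0, 0, 0],
    [-0.1, 4.0, -0.1, 0, 0, 0]
  ]
}}

```text
time_s: 4.55
position: [0.5729, -0.0375, 0.0236]
tcp_rot: [-1.211, 1.201, -1.213]
force: [0.2, -0.2, -0.6]
grip_width: 0.0259
```

Emit:
{"name": "move_arm", "arguments": {
  "series": [
    [0, 0, 0, 0, 0, 0],
    [0, 0, 0, 0, 0, 0],
    [0, 0, 0, 0, 0, 0],
    [0, -4, 0, 0, 0, 0],
    [0, -8, 0, 0, 0, 0],
    [0, -13, 0, 0, 0, 0],
    [0, -13, 0, 0, 0, 0]
  ],
  "hand": 0.5
}}

```text
time_s: 5.42
position: [0.5739, -0.0372, 0.1573]
tcp_rot: [-1.207, 1.195, -1.218]
force: [1.2, -0.6, -0.1]
grip_width: 0.0443
```

```bash
python3 -c "
from h import *
f=frame('top')
rep(f,[x for x in blobs(f,(0,90,60),(22,255,255)) if 110<x[0][1]<300 and x[3]<350],.013)
go((.475,-.397,.15,-76),(.475,-.397,.09,-76),(.475,-.397,.008,-76))"
```

```text
[442.6 232.5] area 225 xyz [ 0.4752 -0.3967  0.013 ] len 0.0948 yaw 14.2
[325.2 211.7] area 59 xyz [ 0.541  -0.0381  0.013 ] len 0.0288 yaw -0.4
[419.8 198.7] area 85 xyz [ 0.5794 -0.3295  0.013 ] len 0.072 yaw -1.2
[209.1 193.8] area 208 xyz [0.5986 0.3211 0.013 ] len 0.0931 yaw -5.5
[438.2 151.9] area 181 xyz [ 0.7245 -0.3894  0.013 ] len 0.0978 yaw -38.0
t 5.5 p [ 0.5728 -0.0369  0.1548] yaw -89.8 F [-0.9 -0.7 -0.3] w 0.0439 j6 1.3
[35.97, 0.62, -9.89, -0.01, -0.24, 0.01]
[35.94, 6.62, -9.94, -0.01, -0.24, 0.01]
[35.89, 14.82, -10.0, -0.01, -0.24, 0.01]
```

Emit:
{"name": "move_arm", "arguments": {
  "series": [
    [6, 0, -2.5, 0, -0.1, 0],
    [12, 0, -5, 0, -0.24, 0],
    [18, 0, -7, 0, -0.24, 0],
    [24, 0, -9, 0, -0.24, 0],
    [30, 0, -9.9, 0, -0.24, 0],
    [35.9, 0.6, -9.9, 0, -0.24, 0],
    [35.9, 5, -9.9, 0, -0.24, 0],
    [35.9, 6.6, -9.9, 0, -0.24, 0]
  ],
  "hand": 0.3
}}

```text
time_s: 6.48
position: [0.4739, -0.3955, 0.0862]
tcp_rot: [-1.313, 1.026, -1.031]
force: [-0.2, 1.2, -0.5]
grip_width: 0.062
```

```bash
python3 -c "
from h import *
go((.475,-.397,.008,-76))"
```

```text
t 6.5 p [ 0.4739 -0.3955  0.0862] yaw -76.1 F [-0.2  1.2 -0.5] w 0.062 j6 0.44
[0.16, 7.82, 0.04, -0.0, -0.0, 0.0]
```

Emit:
{"name": "move_arm", "arguments": {
  "series": [
    [0.2, 4, 0, 0, 0, 0],
    [0.2, 7, 0, 0, 0, 0],
    [0.2, 7.8, 0, 0, 0, 0],
    [0.2, 7.8, 0, 0, 0, 0],
    [0.2, 7.8, 0, 0, 0, 0]
  ]
}}

```text
time_s: 7.1
position: [0.4753, -0.398, 0.0097]
tcp_rot: [-1.313, 1.024, -1.033]
force: [-0.2, 1.0, -0.3]
grip_width: 0.0617
```

Emit:
{"name": "move_arm", "arguments": {
  "series": [
    [0, 0, 0, 0, 0, 0],
    [0, 0, 0, 0, 0, 0],
    [0, 0, 0, 0, 0, 0],
    [0, 0, 0, 0, 0, 0],
    [0, -5, 0, 0, 0, 0],
    [0, -10, 0, 0, 0, 0],
    [0, -15, 0, 0, 0, 0],
    [0, -15, 0, 0, 0, 0]
  ],
  "hand": 1
}}

```text
time_s: 8.1
position: [0.4756, -0.3987, 0.1637]
tcp_rot: [-1.315, 1.018, -1.039]
force: [-0.5, -0.7, -0.3]
grip_width: 0.0266
```

```bash
python3 -c "
from h import *
go((.572,-.107,.16,-90),(.572,-.107,.065,-90),(.572,-.107,.023,-90))"
```

```text
t 8.1 p [ 0.4756 -0.3987  0.1637] yaw -76.1 F [-0.5 -0.7 -0.3] w 0.0266 j6 0.44
[-26.0, 0.22, 16.37, -0.01, 0.24, 0.01]
[-26.1, 9.72, 16.3, -0.01, 0.24, 0.01]
[-26.14, 13.92, 16.27, -0.01, 0.24, 0.01]
```

Emit:
{"name": "move_arm", "arguments": {
  "series": [
    [-5, 0, 3, 0, 0.1, 0],
    [-10.5, 0, 6.5, 0, 0.24, 0],
    [-16, 0, 10, 0, 0.24, 0],
    [-21, 0, 13, 0, 0.24, 0],
    [-26, 0, 16.3, 0, 0.24, 0],
    [-26.1, 4, 16.3, 0, 0.24, 0],
    [-26.1, 9, 16.3, 0, 0.24, 0],
    [-26.1, 9.7, 16.3, 0, 0.24, 0]
  ]
}}

```text
time_s: 9.1
position: [0.5699, -0.1061, 0.0615]
tcp_rot: [-1.213, 1.203, -1.212]
force: [0.2, 0.3, -0.3]
grip_width: 0.0256
```

```bash
python3 -c "
from h import *
go((.572,-.107,.0245,-90))"
```

```text
t 9.1 p [ 0.5699 -0.1061  0.0615] yaw -89.8 F [ 0.2  0.3 -0.3] w 0.0256 j6 1.19
[0.07, 3.7, 0.2, -0.0, 0.0, 0.01]
```

Emit:
{"name": "move_arm", "arguments": {
  "series": [
    [0.1, 2, 0.2, 0, 0, 0],
    [0.1, 3.3, 0.2, 0, 0, 0],
    [0.1, 3.7, 0.2, 0, 0, 0],
    [0.1, 3.7, 0.2, 0, 0, 0],
    [0.1, 3.7, 0.2, 0, 0, 0]
  ]
}}

```text
time_s: 9.72
position: [0.5724, -0.1074, 0.0254]
tcp_rot: [-1.212, 1.202, -1.213]
force: [0.5, 0.5, -1.2]
grip_width: 0.0258
```

Emit:
{"name": "move_arm", "arguments": {
  "series": [
    [0, 0, 0, 0, 0, 0],
    [0, 0, 0, 0, 0, 0],
    [0, 0, 0, 0, 0, 0],
    [0, -4, 0, 0, 0, 0],
    [0, -8, 0, 0, 0, 0],
    [0, -13, 0, 0, 0, 0],
    [0, -13, 0, 0, 0, 0]
  ],
  "hand": 0.5
}}

```text
time_s: 10.6
position: [0.5734, -0.1072, 0.1591]
tcp_rot: [-1.209, 1.195, -1.218]
force: [0.8, -0.5, 0.3]
grip_width: 0.0443
```

```bash
python3 -c "
from h import *
f=frame('top')
rep(f,[x for x in blobs(f,(0,90,60),(22,255,255)) if 110<x[0][1]<300 and x[3]<350],.013)
go((.598,.32,.16,-95.5),(.598,.32,.09,-95.5))"
```

```text
[348.  210.5] area 67 xyz [ 0.5443 -0.1082  0.013 ] len 0.0349 yaw 2.6
[419.8 198.7] area 87 xyz [ 0.5794 -0.3295  0.013 ] len 0.072 yaw -1.2
[209.1 193.8] area 206 xyz [0.5986 0.3211 0.013 ] len 0.0931 yaw -5.5
[438.2 151.8] area 183 xyz [ 0.7246 -0.3894  0.013 ] len 0.0979 yaw -38.3
t 10.7 p [ 0.5723 -0.1068  0.1565] yaw -89.8 F [ 0.  -0.9 -0.5] w 0.0442 j6 1.19
[-42.67, -0.63, 2.7, -0.01, 0.1, 0.01]
[-42.72, 6.37, 2.65, -0.01, 0.1, 0.01]
```

Emit:
{"name": "move_arm", "arguments": {
  "series": [
    [-6, -0.6, 0.4, 0, 0.05, 0],
    [-12, -0.6, 0.8, 0, 0.1, 0],
    [-18, -0.6, 1.2, 0, 0.1, 0],
    [-24, -0.6, 1.6, 0, 0.1, 0],
    [-30, -0.6, 2, 0, 0.1, 0],
    [-36, -0.6, 2.4, 0, 0.1, 0],
    [-42, -0.6, 2.7, 0, 0.1, 0],
    [-42.7, 0, 2.7, 0, 0.1, 0]
  ],
  "hand": 0.3
}}

```text
time_s: 11.65
position: [0.5968, 0.3237, 0.1515]
tcp_rot: [-1.166, 1.271, -1.285]
force: [0.3, -0.7, -0.2]
grip_width: 0.0618
```

```bash
python3 -c "
from h import *
go((.598,.3205,.09,-95.5),(.598,.3205,.007,-95.5))
f=frame('top','t3.png')
rep(f,[x for x in blobs(f,(0,90,60),(22,255,255)) if 110<x[0][1]<300 and x[3]<350],.027)"
```

```text
t 11.7 p [0.5968 0.3237 0.1515] yaw -95.3 F [ 0.3 -0.7 -0.2] w 0.0618 j6 1.99
[0.26, 6.15, 0.12, -0.0, 0.0, 0.01]
[0.21, 14.45, 0.08, -0.0, 0.0, 0.01]
[209.3 205. ] area 37 xyz [0.5627 0.3167 0.027 ] len 0.0225 yaw 0.7
[419.4 198.5] area 110 xyz [ 0.5788 -0.3256  0.027 ] len 0.0707 yaw -3.0
[347.7 200.8] area 219 xyz [ 0.5729 -0.1069  0.027 ] len 0.0934 yaw 1.2
[324.8 200.7] area 210 xyz [ 0.5739 -0.0373  0.027 ] len 0.092 yaw -0.3
[438.2 151.9] area 182 xyz [ 0.722  -0.3863  0.027 ] len 0.0968 yaw -38.4
```

Emit:
{"name": "move_arm", "arguments": {
  "series": [
    [0.2, 5, 0.1, 0, 0, 0],
    [0.2, 10, 0.1, 0, 0, 0],
    [0.2, 13, 0.1, 0, 0, 0],
    [0.2, 14.3, 0.1, 0, 0, 0],
    [0.2, 14.3, 0.1, 0, 0, 0],
    [0.2, 14.3, 0.1, 0, 0, 0]
  ]
}}

```text
time_s: 12.45
position: [0.5986, 0.319, 0.0089]
tcp_rot: [-1.165, 1.272, -1.286]
force: [0.9, 0.7, 0.2]
grip_width: 0.0615
```

Emit:
{"name": "move_arm", "arguments": {
  "series": [
    [0, 0, 0, 0, 0, 0],
    [0, 0, 0, 0, 0, 0],
    [0, 0, 0, 0, 0, 0],
    [0, 0, 0, 0, 0, 0],
    [0, -5, 0, 0, 0, 0],
    [0, -10, 0, 0, 0, 0],
    [0, -14, 0, 0, 0, 0],
    [0, -14, 0, 0, 0, 0]
  ],
  "hand": 1
}}

```text
time_s: 13.45
position: [0.5992, 0.3205, 0.1525]
tcp_rot: [-1.159, 1.268, -1.287]
force: [-0.6, -0.3, -0.7]
grip_width: 0.0258
```

```bash
python3 -c "
from h import *
go((.572,.033,.15,-90),(.572,.033,.065,-90),(.572,.033,.023,-90))"
```

```text
t 13.4 p [0.5992 0.3205 0.1525] yaw -95.4 F [-0.6 -0.3 -0.7] w 0.0258 j6 1.99
[28.88, 0.38, -0.0, -0.01, -0.09, 0.0]
[28.84, 8.88, -0.09, -0.01, -0.09, 0.0]
[28.82, 13.08, -0.14, -0.01, -0.09, 0.0]
```

Emit:
{"name": "move_arm", "arguments": {
  "series": [
    [6, 0, 0, 0, -0.09, 0],
    [12, 0, 0, 0, -0.09, 0],
    [18, 0, 0, 0, -0.09, 0],
    [24, 0, 0, 0, -0.09, 0],
    [28.8, 0, -0.1, 0, -0.09, 0],
    [28.8, 4, -0.1, 0, -0.09, 0],
    [28.8, 8, -0.1, 0, -0.09, 0],
    [28.8, 8.9, -0.1, 0, -0.09, 0]
  ]
}}

```text
time_s: 14.45
position: [0.5701, 0.0335, 0.0617]
tcp_rot: [-1.207, 1.207, -1.218]
force: [0.4, 0.0, -1.2]
grip_width: 0.0259
```

```bash
python3 -c "
from h import *
go((.572,.033,.0237,-90))"
```

```text
t 14.4 p [0.5701 0.0335 0.0617] yaw -90.3 F [ 0.4  0.  -1.2] w 0.0259 j6 1.43
[0.03, 3.8, 0.17, -0.0, -0.0, 0.0]
```

Emit:
{"name": "move_arm", "arguments": {
  "series": [
    [0, 2, 0.2, 0, 0, 0],
    [0, 3.4, 0.2, 0, 0, 0],
    [0, 3.8, 0.2, 0, 0, 0],
    [0, 3.8, 0.2, 0, 0, 0],
    [0, 3.8, 0.2, 0, 0, 0]
  ]
}}

```text
time_s: 15.08
position: [0.5727, 0.0333, 0.0245]
tcp_rot: [-1.206, 1.206, -1.219]
force: [-0.1, -0.5, -0.8]
grip_width: 0.0259
```

Emit:
{"name": "move_arm", "arguments": {
  "series": [
    [0, 0, 0, 0, 0, 0],
    [0, 0, 0, 0, 0, 0],
    [0, 0, 0, 0, 0, 0],
    [0, -4, 0, 0, 0, 0],
    [0, -8, 0, 0, 0, 0],
    [3.5, -10, -6, 0, 0, 0],
    [7, -10, -12, 0, 0, 0],
    [7, -10, -14, 0, 0, 0]
  ],
  "hand": 0.5
}}

```text
time_s: 16.08
position: [0.43, -0.0365, 0.1243]
tcp_rot: [-1.206, 1.207, -1.22]
force: [0.9, 0.0, 0.1]
grip_width: 0.044
```

```bash
python3 -c "
from h import *
go((.43,-.037,.033,-90))
f=frame('scene','s4.png');cv2.imwrite('pics/s4.png',cv2.resize(f['color'][130:300,200:400,::-1],(800,680),interpolation=cv2.INTER_CUBIC)[:600])
rep(f,[x for x in blobs(f,(0,80,60),(22,255,255)) if 100<x[0][1]<310 and 190<x[0][0]<420],.027)"
```

```text
t 16.1 p [ 0.43   -0.0365  0.1243] yaw -90.3 F [0.9 0.  0.1] w 0.044 j6 1.22
[0.0, 9.13, -0.05, -0.01, -0.01, 0.01]
[329.5 218.8] area 253 xyz [0.5704 0.0317 0.027 ] len 0.1048 yaw 179.6
[313.3 206.1] area 248 xyz [ 0.5723 -0.0388  0.027 ] len 0.1027 yaw -179.8
[298.4 193.5] area 241 xyz [ 0.5716 -0.109   0.027 ] len 0.1038 yaw -178.2
[212.6 150.6] area 207 xyz [ 0.6577 -0.4566  0.027 ] len 0.099 yaw 141.3
[256.4 143.8] area 104 xyz [ 0.5259 -0.3768  0.027 ] len 0.0757 yaw 178.0
```

View pics/s4.png

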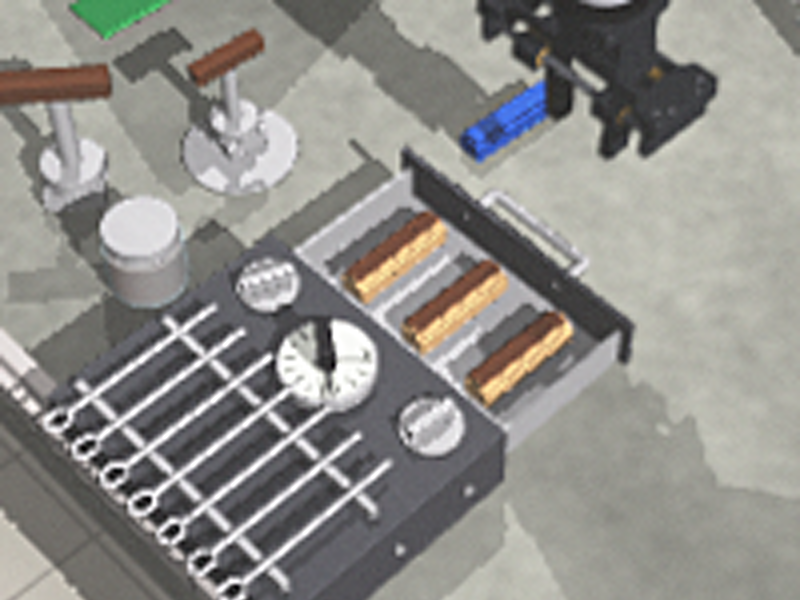

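All three sticks lie flat and side by side in the tray (crop at about (395,255), (455,305), (520,355)). Next I'll push the tray in with shut fingers.

Emit:
{"name": "move_arm", "arguments": {
  "series": [
    [0, 5, 0, 0, 0, 0],
    [0, 8, 0, 0, 0, 0],
    [0, 9.1, 0, 0, 0, 0],
    [0, 9.1, 0, 0, 0, 0],
    [0, 9.1, 1, 0, 0, 0],
    [0, 9.1, 2, 0, 0, 0],
    [0, 9.1, 3.5, 0, 0, 0],
    [0, 9.1, 5, 0, 0, 0]
  ],
  "hand": 1
}}

```text
time_s: 17.12
position: [0.4784, -0.0367, 0.0335]
tcp_rot: [-1.208, 1.209, -1.218]
force: [-1.6, -0.4, 0.9]
grip_width: -0.0
```

Emit:
{"name": "move_arm", "arguments": {
  "series": [
    [0, 0, 1.5, 0, 0, 0],
    [0, 0, 3, 0, 0, 0],
    [0, 0, 4.5, 0, 0, 0],
    [0, 0, 6, 0, 0, 0],
    [0, 0, 7.5, 0, 0, 0],
    [0, 0, 9, 0, 0, 0],
    [0, 0, 10, 0, 0, 0],
    [0, 0, 10, 0, 0, 0]
  ]
}}

```text
time_s: 18.12
position: [0.5791, -0.0373, 0.034]
tcp_rot: [-1.207, 1.208, -1.218]
force: [0.1, -0.1, -1.0]
grip_width: 0.0003
```

Emit:
{"name": "move_arm", "arguments": {
  "series": [
    [0, 0, 0.5, 0, 0, 0],
    [0, 0, 1, 0, 0, 0],
    [0, 0, 1.3, 0, 0, 0],
    [0, 0, 1.6, 0, 0, 0]
  ]
}}

```text
time_s: 18.62
position: [0.5952, -0.0373, 0.0341]
tcp_rot: [-1.207, 1.208, -1.218]
force: [-1.4, 1.1, -0.4]
grip_width: 0.0003
```

Emit:
{"name": "move_arm", "arguments": {
  "series": [
    [0, 0, 0.3, 0, 0, 0],
    [0, 0, 0.6, 0, 0, 0],
    [0, 0, 0.9, 0, 0, 0],
    [0, 0, 0.9, 0, 0, 0]
  ]
}}

```text
time_s: 19.12
position: [0.5998, -0.0372, 0.0338]
tcp_rot: [-1.217, 1.217, -1.211]
force: [-28.8, -1.6, 17.5]
grip_width: 0.0003
```

```bash
python3 -c "
from h import *
go()
f=frame('scene');cv2.imwrite('pics/s5.png',cv2.resize(f['color'][150:290,210:370,::-1],(640,560),interpolation=cv2.INTER_CUBIC))"
```

```text
t 19.1 p [ 0.5998 -0.0372  0.0338] yaw -90.2 F [-28.8  -1.6  17.5] w 0.0003 j6 1.32
```

View pics/s5.png

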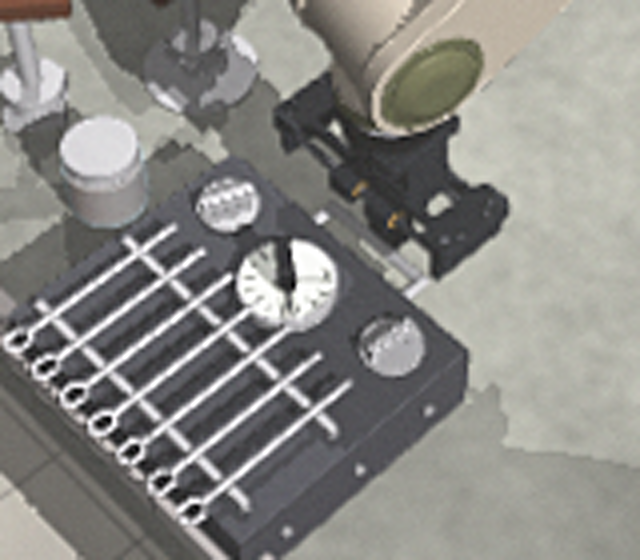

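The tray is home: it hit its hard stop at about 29 N and the front plate is flush. I'll back off and measure the knob, bar and key angles.

Emit:
{"name": "move_arm", "arguments": {
  "series": [
    [0, 0, -2, 0, 0, 0],
    [0, 0, -4, 0, 0, 0],
    [0, -6, -8, 0, 0, 0],
    [0, -12, -14, 0, 0, 0],
    [0, -18, -20, 0, 0, 0],
    [0, -18, -20, 0, 0, 0]
  ],
  "hand": 0.5
}}

```text
time_s: 19.92
position: [0.4005, -0.0358, 0.2176]
tcp_rot: [-1.216, 1.215, -1.213]
force: [0.2, -0.7, 0.5]
grip_width: 0.0438
```

```bash
python3 -c "
from h import *
f=frame('top','t6.png')
import numpy as np
a=cv2.resize(f['color'][130:190,275:375,::-1],(800,480),interpolation=cv2.INTER_CUBIC);cv2.imwrite('pics/t6c.png',a)
g=frame('scene')
go((.7065,-.0365,.2,-60))
b=[x for x in blobs(f,(0,0,0),(180,255,60),8,4) if 315<x[0][0]<335 and 145<x[0][1]<165];rep(f,b,.11)
b=[x for x in blobs(f,(0,90,60),(22,255,255)) if 110<x[0][1]<300 and x[3]<350];rep(f,b,.103)
"
```

```text
t 20.0 p [ 0.4011 -0.0361  0.2196] yaw -90.3 F [ 0.9  0.3 -0.4] w 0.0438 j6 1.2
[-0.11, 1.93, 30.55, 0.0, -0.53, 0.01]
[324.  153.2] area 33 xyz [ 0.7061 -0.0357  0.11  ] len 0.0318 yaw 60.7
[419.4 198.5] area 110 xyz [ 0.5725 -0.3113  0.103 ] len 0.0672 yaw -2.8
[438.2 151.9] area 181 xyz [ 0.7088 -0.3689  0.103 ] len 0.0921 yaw -38.0
```

View pics/t6c.png

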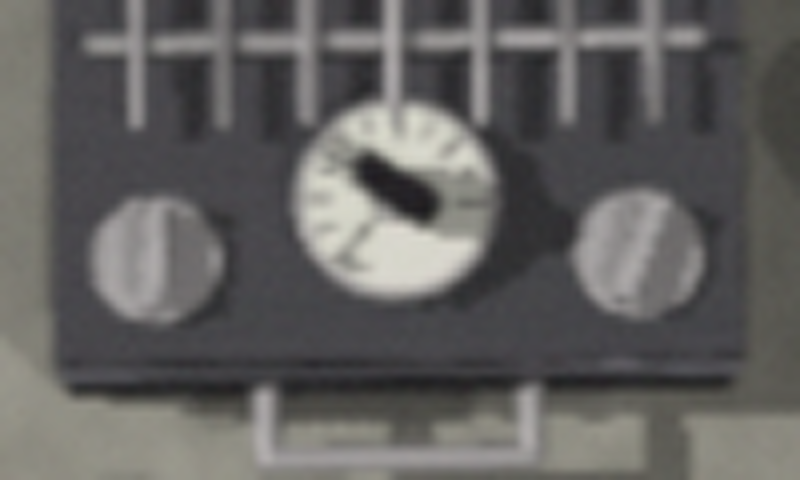

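The knob is at crop (395,188) with its bar at about 55° yaw and its zero mark to the lower left. The left screw bar at (155,255) lies nearly along x, and the right one at (640,252) is tilted slightly. Next, the knob.

Emit:
{"name": "move_arm", "arguments": {
  "series": [
    [0, 2, 6, 0, -0.18, 0],
    [0, 2, 12, 0, -0.36, 0],
    [0, 2, 18, 0, -0.54, 0],
    [0, 2, 24, 0, -0.72, 0],
    [0, 2, 30, 0, -0.9, 0],
    [0, 5, 30.5, 0, -0.96, 0],
    [0, 8, 30.5, 0, -0.96, 0],
    [0, 8, 30.5, 0, -0.96, 0]
  ]
}}

```text
time_s: 21.02
position: [0.7054, -0.0379, 0.1358]
tcp_rot: [-1.524, 0.486, -0.479]
force: [0.0, -0.4, -0.1]
grip_width: 0.0439
```

```bash
python3 -c "
from h import *
go((.7065,-.0363,.093,-35))"
```

```text
t 21.0 p [ 0.7054 -0.0379  0.1358] yaw -35.3 F [ 0.  -0.4 -0.1] w 0.0439 j6 0.4
[0.01, 4.28, 0.23, 0.01, -0.0, -0.0]
```

Emit:
{"name": "move_arm", "arguments": {
  "series": [
    [0, 2, 0.2, 0, 0, 0],
    [0, 3.8, 0.2, 0, 0, 0],
    [0, 4.2, 0.2, 0, 0, 0],
    [0, 4.2, 0.2, 0, 0, 0]
  ]
}}

```text
time_s: 21.52
position: [0.7063, -0.0365, 0.0939]
tcp_rot: [-1.524, 0.486, -0.48]
force: [1.0, 0.7, -0.2]
grip_width: 0.0442
```

Emit:
{"name": "move_arm", "arguments": {
  "series": [
    [0, 0, 0, 0, 0, 0],
    [0, 0, 0, 0, 0, 0],
    [0, 0, 0, 0, 0, 0],
    [0, 0, 0, 0, 0, 0]
  ],
  "hand": 1,
  "force": 12
}}

```text
time_s: 22.02
position: [0.7064, -0.0365, 0.0941]
tcp_rot: [-1.524, 0.485, -0.48]
force: [1.0, 0.1, 1.7]
grip_width: 0.0118
```

Emit:
{"name": "move_arm", "arguments": {
  "series": [
    [0, 0, 0, 0, -0.15, 0],
    [0, 0, 0, 0, -0.3, 0],
    [0, 0, 0, 0, -0.45, 0],
    [0, 0, 0, 0, -0.6, 0],
    [0, 0, 0, 0, -0.75, 0],
    [0, 0, 0, 0, -0.9, 0],
    [0, 0, 0, 0, -1.0, 0],
    [0, 0, 0, 0, -1.0, 0]
  ]
}}

```text
time_s: 23.02
position: [0.7068, -0.0366, 0.0942]
tcp_rot: [-1.555, -0.297, 0.305]
force: [3.3, -1.1, -2.6]
grip_width: 0.0119
```

```bash
python3 -c "
from h import *
go();print(r.sense()['wrist_torque'].round(3))"
```

```text
t 23.0 p [ 0.7068 -0.0366  0.0942] yaw 22.0 F [ 3.3 -1.1 -2.6] w 0.0119 j6 -0.6
[-0.136 -0.758  0.031]
```

Emit:
{"name": "move_arm", "arguments": {
  "series": [
    [0, 0, 0, 0, -0.1, 0],
    [0, 0, 0, 0, -0.2, 0],
    [0, 0, 0, 0, -0.3, 0],
    [0, 0, 0, 0, -0.4, 0],
    [0, 0, 0, 0, -0.5, 0],
    [0, 0, 0, 0, -0.5, 0]
  ]
}}

```text
time_s: 23.78
position: [0.7069, -0.0365, 0.0942]
tcp_rot: [-1.463, -0.683, 0.693]
force: [2.0, 1.3, -1.9]
grip_width: 0.0129
```

```bash
python3 -c "
from h import *
go();print(r.sense()['wrist_torque'].round(3))"
```

```text
t 23.8 p [ 0.7069 -0.0365  0.0942] yaw 50.5 F [ 2.   1.3 -1.9] w 0.0129 j6 -1.09
[ 0.089 -0.482 -0.197]
```

The wrist torque jumped to −0.2 N·m and the bar started twisting in the pads, so the knob is at its stop. I'll release it and go up, toward the key.

Emit:
{"name": "move_arm", "arguments": {
  "series": [
    [0, 0, 0, 0, 0, 0],
    [0, 0, 0, 0, 0, 0],
    [0, 0, 0, 0, 0, 0],
    [0, -4, 0, 0, 0, 0],
    [0, -8, 0, 0, 0, 0],
    [0, -12, 0, 0, 0, 0],
    [0, -12, 0, 0, 0, 0]
  ],
  "hand": 0.45
}}

```text
time_s: 24.65
position: [0.7083, -0.0359, 0.2179]
tcp_rot: [-1.467, -0.687, 0.689]
force: [0.3, -0.5, -0.2]
grip_width: 0.0483
```

```bash
python3 -c "
from h import *
go((.6,-.2,.25,-90),(.5725,-.3115,.2,-92),(.5725,-.3115,.13,-92),(.5725,-.3115,.09,-92))
f=frame('top')
"
```

```text
t 24.6 p [ 0.7083 -0.0359  0.2179] yaw 50.4 F [ 0.3 -0.5 -0.2] w 0.0483 j6 -1.09
[-19.56, -3.11, -2.13, 0.01, 2.45, 0.01]
[-29.88, 1.97, -7.08, 0.01, 2.49, 0.01]
[-29.85, 8.97, -7.03, 0.01, 2.49, 0.01]
[-29.83, 12.97, -7.01, 0.01, 2.49, 0.01]
```

Emit:
{"name": "move_arm", "arguments": {
  "series": [
    [-6, 0, -1.5, 0, -0.15, 0],
    [-12, 0, -3, 0, -0.3, 0],
    [-18, 0, -4.5, 0, -0.45, 0],
    [-24, 0, -6, 0, -0.6, 0],
    [-29.9, 0, -7, 0, -0.66, 0],
    [-29.9, 3, -7.1, 0, -0.66, 0],
    [-29.9, 7, -7.1, 0, -0.66, 0],
    [-29.9, 7, -7.1, 0, -0.66, 0]
  ]
}}

```text
time_s: 25.7
position: [0.5701, -0.3109, 0.1432]
tcp_rot: [-1.219, -1.179, 1.191]
force: [-1.1, 0.5, 1.2]
grip_width: 0.0486
```

```bash
python3 -c "
from h import *
go((.5725,-.3115,.087,88))
f=frame('top');
a=cv2.resize(f['color'][130:190,275:375,::-1],(800,480),interpolation=cv2.INTER_CUBIC)
g=frame('scene');b=cv2.resize(g['color'][110:240,200:345,::-1],(800,717),interpolation=cv2.INTER_CUBIC)[:600]
cv2.imwrite('pics/t7.png',cv2.resize(np.vstack([a,b]),(592,600*800//800)) if 0 else cv2.resize(np.vstack([a,b]),(444,600)))
F,cx,cy=K(g);print([np.round(proj(g,p),1) for p in [(.5725,-.3115,.112),(.5725+.035,-.313,.112),(.5725-.035,-.31,.112)]])
rep(g,[x for x in blobs(g,(0,80,60),(12,255,255)) if 100<x[0][1]<310 and 190<x[0][0]<420],.103)
"
```

```text
t 25.7 p [ 0.5701 -0.3109  0.1432] yaw 88.2 F [-1.1  0.5  1.2] w 0.0486 j6 -2.21
[-0.04, 5.62, -0.29, -0.01, 0.0, -0.0]
[array([255.8, 142.9]), array([247.2, 147.9]), array([264.2, 137.9])]
[212.6 150.6] area 208 xyz [ 0.6919 -0.3889  0.103 ] len 0.0925 yaw 141.1
[256.3 143.8] area 89 xyz [ 0.569  -0.3144  0.103 ] len 0.0711 yaw 178.0
```

View pics/t7.png

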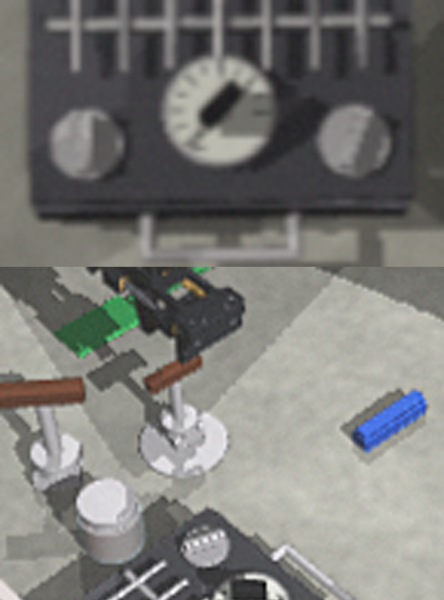

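The pointer now lines up with the zero mark (view (195,135)). Next I'll grip the key.

Emit:
{"name": "move_arm", "arguments": {
  "series": [
    [-0.2, 3, -0.1, 0, 0, 0],
    [-0.2, 5, -0.1, 0, 0, 0],
    [-0.2, 5.7, -0.1, 0, 0, 0],
    [-0.2, 5.7, -0.1, 0, 0, 0],
    [-0.2, 5.7, -0.1, 0, 0, 0]
  ]
}}

```text
time_s: 26.42
position: [0.5732, -0.3147, 0.0922]
tcp_rot: [-1.229, -1.183, 1.193]
force: [-0.3, 0.3, 0.0]
grip_width: 0.0484
```

Emit:
{"name": "move_arm", "arguments": {
  "series": [
    [0, 0, 0, 0, 0, 0],
    [0, 0, 0, 0, 0, 0],
    [0, 0, 0, 0, 0, 0],
    [0, 0, 0, 0, 0, 0],
    [0, 0, 0, 0, 0, 0]
  ],
  "hand": 1,
  "force": 40
}}

```text
time_s: 27.05
position: [0.5731, -0.3145, 0.0921]
tcp_rot: [-1.229, -1.183, 1.193]
force: [-0.4, 0.5, 0.7]
grip_width: 0.0158
```

Emit:
{"name": "move_arm", "arguments": {
  "series": [
    [0, -2, 0, 0, 0, 0],
    [0, -5, 0, 0, 0, 0],
    [0, -9, 0, 0, 0, 0],
    [0, -13, 0, 0, 0, 0],
    [0, -13, 0, 0, 0, 0]
  ]
}}

```text
time_s: 27.68
position: [0.5739, -0.3141, 0.2247]
tcp_rot: [-1.234, -1.184, 1.193]
force: [-0.4, 0.4, -2.8]
grip_width: 0.0155
```

```bash
python3 -c "
from h import *
go((.6866,.0528,.21,90),(.6866,-.1266,.21,72))
f=frame('top');g=frame('scene')
cv2.imwrite('pics/t8.png',cv2.resize(g['color'][70:220,200:400,::-1],(800,600),interpolation=cv2.INTER_CUBIC))
b=[x for x in blobs(f,(0,90,60),(22,255,255),8) if 110<x[0][1]<300 and x[3]<350];rep(f,b,.233)
"
```

```text
t 27.7 p [ 0.5739 -0.3141  0.2247] yaw 88.3 F [-0.4  0.4 -2.8] w 0.0155 j6 -2.22
[37.03, 1.1, -10.14, 0.0, -0.03, -0.01]
[19.1, 1.3, -10.69, 0.01, 0.28, -0.01]
[430.  204.5] area 10 xyz [ 0.5458 -0.3144  0.233 ] len 0.0115 yaw -1.3
[423.5 195.8] area 10 xyz [ 0.5688 -0.2978  0.233 ] len 0.0184 yaw -90.3
[439.2 150.3] area 118 xyz [ 0.6903 -0.3422  0.233 ] len 0.074 yaw -38.8
```

View pics/t8.png

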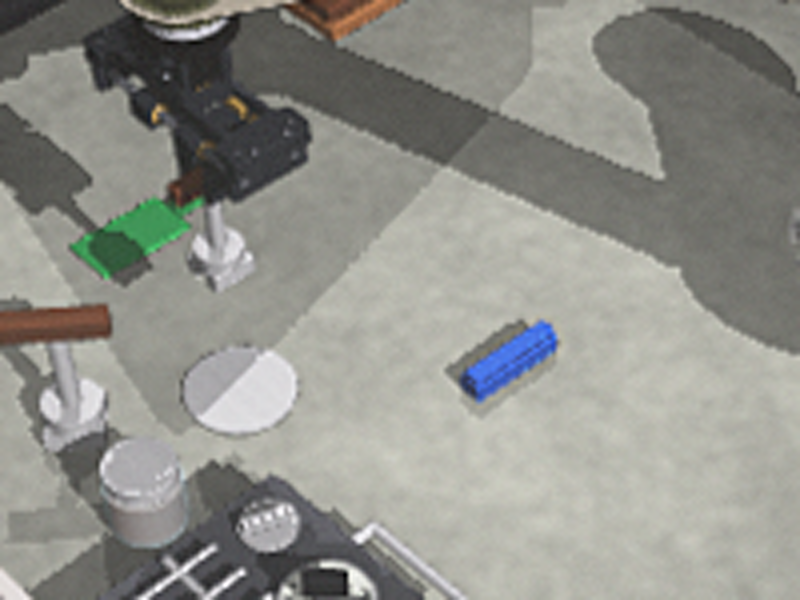

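The key is held upright and the plate is clear. Next I'll get the exact bar angles from rectified patches of both views.

```bash
cat >> h.py <<'E'
def patch(f,c,z,h=.035,n=280):
    """metric ortho patch: right=-y, up=+x"""
    P=np.float32([proj(f,(c[0]+a*h,c[1]+b*h,z)) for a,b in((1,1),(1,-1),(-1,-1),(-1,1))])
    H=cv2.getPerspectiveTransform(P,np.float32([(0,0),(n,0),(n,n),(0,n)]))
    return cv2.warpPerspective(f['color'],H,(n,n),flags=cv2.INTER_CUBIC)
E
python3 - <<'E'
from h import *
f=frame('top');g=frame('scene');rows=[]
for n,c in(('L',(.6866,.0528)),('R',(.6866,-.1266))):
    row=[]
    for q in(f,g):
        p=patch(q,c,.088);row.append(p)
        G=cv2.GaussianBlur(cv2.cvtColor(p,cv2.COLOR_RGB2GRAY).astype(np.float32),(0,0),3)
        gx,gy=cv2.Sobel(G,-1,1,0),cv2.Sobel(G,-1,0,1)
        yy,xx=np.mgrid[:280,:280]-140; m=np.hypot(xx,yy)<72
        J=np.array([[np.sum(gx[m]**2),np.sum((gx*gy)[m])],[0,np.sum(gy[m]**2)]]);J[1,0]=J[0,1]
        w,v=np.linalg.eigh(J);e=v[:,0]  # edge direction (px)
        print(n,'yaw',np.degrees(np.arctan2(-e[0],-e[1])).round(1),'coh',((w[1]-w[0])/w.sum()).round(2))
    rows.append(np.hstack(row))
im=np.vstack(rows)[:,:,::-1].copy()
for a in(140,420):
    for b in(140,420): cv2.circle(im,(a,b),2,(0,0,255),-1)
cv2.imwrite('pics/p9.png',im)
# plate
rep(f,[x for x in blobs(f,(0,0,175),(180,40,255),80) if 395<x[0][0]<425 and 185<x[0][1]<215],.004)
im=cv2.cvtColor(patch(f,(.576,-.30),.004,.08,480),cv2.COLOR_RGB2GRAY)
c=cv2.HoughCircles(cv2.medianBlur(im,5),cv2.HOUGH_GRADIENT,1,200,param1=60,param2=15,minRadius=130,maxRadius=170)
if c is not None:
    for u,v,R in c[0][:2]: print('plate',.576-(v-240)/3000,-.30-(u-240)/3000,R/3)
E
```

```text
L yaw -2.7 coh 0.79
L yaw 5.3 coh 0.55
R yaw -25.6 coh 0.58
R yaw 68.1 coh 0.06
```

View pics/p9.png

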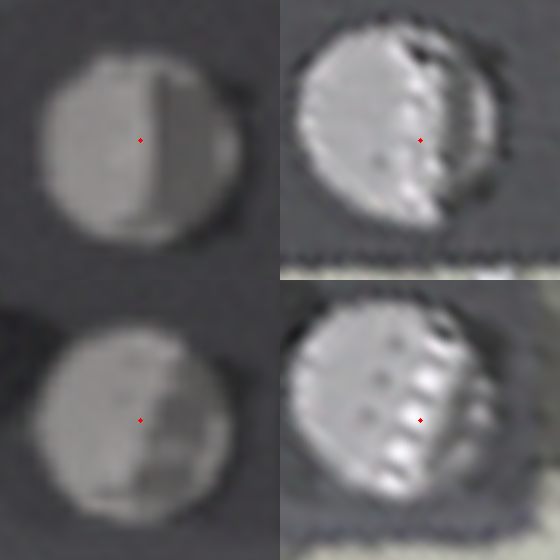

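Emit:
{"name": "move_arm", "arguments": {
  "series": [
    [5, 0, -2.7, 0, 0.1, 0],
    [10, 0, -5.4, 0, 0.2, 0],
    [15, 0, -8, 0, 0.28, 0],
    [19.1, 0, -10.7, 0, 0.28, 0],
    [19.1, 0, -10.7, 0, 0.28, 0],
    [19.1, 1, -10.7, 0, 0.28, 0],
    [19.1, 2, -10.7, 0, 0.28, 0],
    [19.1, 2, -10.7, 0, 0.28, 0]
  ]
}}

```text
time_s: 28.88
position: [0.6846, -0.1265, 0.1967]
tcp_rot: [-1.341, -0.97, 0.983]
force: [-0.4, 0.2, -2.9]
grip_width: 0.0156
```

```bash
python3 -c "
from h import *
go((.6873,-.1267,.185,72),(.6873,-.1267,.163,72))
g=frame('scene')
cv2.imwrite('pics/t10.png',cv2.resize(g['color'][120:250,210:350,::-1],(646,600),interpolation=cv2.INTER_CUBIC))
"
```

```text
t 28.9 p [ 0.6846 -0.1265  0.1967] yaw 72.1 F [-0.4  0.2 -2.9] w 0.0156 j6 -1.61
[0.07, 1.17, -0.27, -0.0, 0.0, -0.01]
[0.08, 3.37, -0.28, -0.0, 0.0, -0.01]
```

View pics/t10.png

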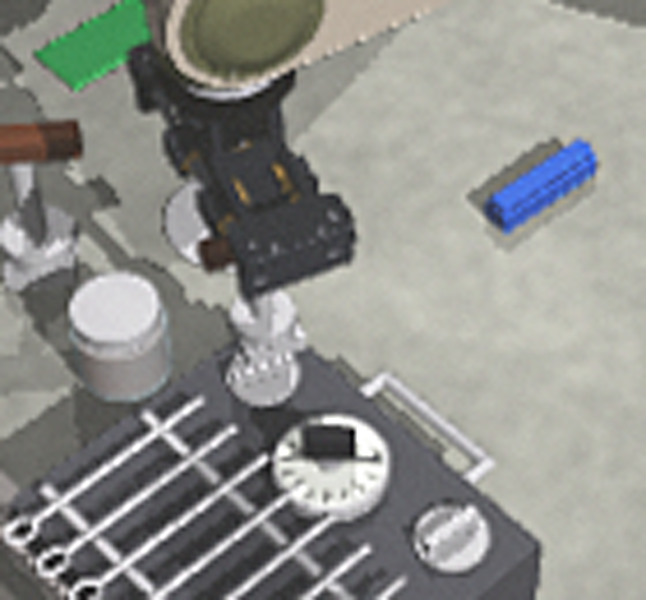

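The key is over the right screw, at crop (265,370). I'll descend gently.

Emit:
{"name": "move_arm", "arguments": {
  "series": [
    [0.1, 0.8, -0.3, 0, 0, 0],
    [0.1, 1.2, -0.3, 0, 0, 0],
    [0.1, 1.6, -0.3, 0, 0, 0],
    [0.1, 2.0, -0.3, 0, 0, 0],
    [0.1, 2.4, -0.3, 0, 0, 0],
    [0.1, 2.4, -0.3, 0, 0, 0]
  ]
}}

```text
time_s: 29.68
position: [0.6879, -0.1264, 0.1733]
tcp_rot: [-1.341, -0.971, 0.983]
force: [-0.3, -0.5, -2.8]
grip_width: 0.0158
```

```bash
python3 -c "
from h import *
go((.6873,-.1267,.163,72)); print(r.sense()['wrist_torque'].round(2))"
```

```text
t 29.7 p [ 0.6879 -0.1264  0.1733] yaw 72.1 F [-0.3 -0.5 -2.8] w 0.0158 j6 -1.6
[-0.04, 1.03, 0.04, -0.0, 0.0, -0.01]
[ 0.01 -0.12  0.02]
```

Below 0.176 with no contact force, so the slot is entering. I'll continue down to the flange.

Emit:
{"name": "move_arm", "arguments": {
  "series": [
    [0, 0.3, 0, 0, 0, 0],
    [0, 0.6, 0, 0, 0, 0],
    [0, 0.9, 0, 0, 0, 0],
    [0, 1.05, 0, 0, 0, 0],
    [0, 1.05, 0, 0, 0, 0]
  ]
}}

```text
time_s: 30.3
position: [0.6879, -0.1265, 0.1631]
tcp_rot: [-1.342, -0.971, 0.983]
force: [-1.2, 0.5, -0.3]
grip_width: 0.0153
```

```bash
python3 -c "
from h import *
go((.6873,-.1267,.163,72)); print(r.sense()['wrist_torque'].round(2))"
```

```text
t 30.3 p [ 0.6879 -0.1265  0.1631] yaw 72.1 F [-1.2  0.5 -0.3] w 0.0153 j6 -1.6
[-0.04, 0.01, 0.05, -0.0, 0.0, -0.01]
[ 0.09 -0.16 -0.01]
```

Seated. I'll turn clockwise, then creep to the stop.

Emit:
{"name": "move_arm", "arguments": {
  "series": [
    [0, 0, 0, 0, 0.13, 0],
    [0, 0, 0, 0, 0.26, 0],
    [0, 0, 0, 0, 0.39, 0],
    [0, 0, 0, 0, 0.52, 0],
    [0, 0, 0, 0, 0.65, 0],
    [0, 0, 0, 0, 0.78, 0],
    [0, 0, 0, 0, 0.9, 0],
    [0, 0, 0, 0, 0.9, 0]
  ]
}}

```text
time_s: 31.3
position: [0.6877, -0.1267, 0.163]
tcp_rot: [-1.556, -0.278, 0.288]
force: [-1.5, -0.7, -0.5]
grip_width: 0.0159
```

```bash
python3 -c "
from h import *
go(); print(r.sense()['wrist_torque'].round(3))"
```

```text
t 31.3 p [ 0.6877 -0.1267  0.163 ] yaw 20.6 F [-1.5 -0.7 -0.5] w 0.0159 j6 -0.71
[-0.237  0.274  0.018]
```

Emit:
{"name": "move_arm", "arguments": {
  "series": [
    [0, 0, 0, 0, 0.06, 0],
    [0, 0, 0, 0, 0.12, 0],
    [0, 0, 0, 0, 0.18, 0],
    [0, 0, 0, 0, 0.24, 0],
    [0, 0, 0, 0, 0.3, 0],
    [0, 0, 0, 0, 0.3, 0]
  ]
}}

```text
time_s: 32.05
position: [0.6875, -0.1267, 0.163]
tcp_rot: [-1.575, -0.044, 0.054]
force: [-2.3, 0.2, -1.1]
grip_width: 0.0156
```

```bash
python3 -c "
from h import *
go(); print(r.sense()['wrist_torque'].round(3))"
```

```text
t 32.0 p [ 0.6875 -0.1267  0.163 ] yaw 3.6 F [-2.3  0.2 -1.1] w 0.0156 j6 -0.41
[-0.064  0.491  0.06 ]
```

Emit:
{"name": "move_arm", "arguments": {
  "series": [
    [0, 0, 0, 0, 0.05, 0],
    [0, 0, 0, 0, 0.1, 0],
    [0, 0, 0, 0, 0.15, 0],
    [0, 0, 0, 0, 0.2, 0],
    [0, 0, 0, 0, 0.2, 0]
  ]
}}

```text
time_s: 32.67
position: [0.6873, -0.1266, 0.163]
tcp_rot: [-1.574, 0.111, -0.101]
force: [-1.9, 0.2, -1.6]
grip_width: 0.0155
```

```bash
python3 -c "
from h import *
go(); print(r.sense()['wrist_torque'].round(3))"
```

```text
t 32.7 p [ 0.6873 -0.1266  0.163 ] yaw -7.7 F [-1.9  0.2 -1.6] w 0.0155 j6 -0.21
[-0.019  0.503  0.049]
```

Emit:
{"name": "move_arm", "arguments": {
  "series": [
    [0, 0, 0, 0, 0.05, 0],
    [0, 0, 0, 0, 0.1, 0],
    [0, 0, 0, 0, 0.1, 0]
  ]
}}

```text
time_s: 33.05
position: [0.6875, -0.1265, 0.1631]
tcp_rot: [-1.569, 0.186, -0.177]
force: [-1.5, 0.5, -0.4]
grip_width: 0.0159
```

```bash
python3 -c "
from h import *
go(); print(r.sense()['wrist_torque'].round(3))"
```

```text
t 33.0 p [ 0.6875 -0.1265  0.1631] yaw -13.2 F [-1.5  0.5 -0.4] w 0.0159 j6 -0.11
[0.057 0.23  0.942]
```

Hard stop: the torque jumped to 0.94 N·m after about 1.49 rad. I'll relax slightly, lift straight up, and go to the left screw.

Emit:
{"name": "move_arm", "arguments": {
  "series": [
    [0, 0, 0, 0, -0.06, 0],
    [0, 0, 0, 0, -0.08, 0],
    [0, -1, 0, 0, -0.08, 0],
    [0, -2.5, 0, 0, -0.08, 0],
    [0, -5, 0, 0, -0.08, 0],
    [0, -6.5, 0, 0, -0.08, 0],
    [0, -6.5, 0, 0, -0.08, 0]
  ]
}}

```text
time_s: 33.92
position: [0.6883, -0.1262, 0.2297]
tcp_rot: [-1.574, 0.121, -0.116]
force: [-0.4, -0.1, -3.6]
grip_width: 0.0151
```

```bash
python3 -c "
from h import *
go((.686,.0531,.225,89),(.686,.0531,.195,89))
f=frame('top');g=frame('scene')
im=np.hstack([patch(f,(.6866,-.1266),.088),patch(g,(.6866,-.1266),.088)]);cv2.imwrite('pics/p11.png',np.vstack([im,np.hstack([patch(f,(.6866,.0528),.088),patch(g,(.6866,.0528),.088)])])[:,:,::-1])"
```

```text
t 33.9 p [ 0.6883 -0.1262  0.2297] yaw -8.6 F [-0.4 -0.1 -3.6] w 0.0151 j6 -0.19
[-2.92, 0.36, 17.7, 0.0, -1.7, -0.01]
[-2.92, 3.36, 17.72, 0.0, -1.7, -0.01]
```

Emit:
{"name": "move_arm", "arguments": {
  "series": [
    [0, 0, 3, 0, -0.18, 0],
    [-1, 0, 6, 0, -0.36, 0],
    [-1.5, 0, 9, 0, -0.54, 0],
    [-2, 0, 12, 0, -0.72, 0],
    [-2.5, 0, 15, 0, -0.9, 0],
    [-2.9, 0, 17.7, 0, -1.08, 0],
    [-2.9, 0.4, 17.7, 0, -1.26, 0],
    [-2.9, 0.4, 17.7, 0, -1.44, 0]
  ]
}}

```text
time_s: 35.02
position: [0.6852, 0.0537, 0.2209]
tcp_rot: [-1.324, -0.995, 1.013]
force: [-0.6, 0.0, -1.7]
grip_width: 0.0154
```

```bash
python3 -c "
from h import *
go((.686,.0531,.195,89))"
```

```text
t 35.0 p [0.6852 0.0537 0.2209] yaw 74.2 F [-0.6  0.  -1.7] w 0.0154 j6 -1.39
[-0.02, 2.59, -0.12, -0.01, -0.26, -0.01]
```

Emit:
{"name": "move_arm", "arguments": {
  "series": [
    [0, 1, -0.1, 0, -0.15, 0],
    [0, 2, -0.1, 0, -0.26, 0],
    [0, 2.6, -0.1, 0, -0.26, 0],
    [0, 2.6, -0.1, 0, -0.26, 0],
    [0, 2.6, -0.1, 0, -0.26, 0]
  ]
}}

```text
time_s: 35.65
position: [0.686, 0.0533, 0.1952]
tcp_rot: [-1.213, -1.188, 1.205]
force: [-0.9, -0.2, -2.6]
grip_width: 0.0154
```

```bash
python3 -c "
from h import *
go((.686,.0531,.173,89),(.686,.0531,.163,89))"
```

```text
t 35.6 p [0.686  0.0533 0.1952] yaw 89.1 F [-0.9 -0.2 -2.6] w 0.0154 j6 -1.64
[-0.01, 2.22, -0.02, -0.01, 0.0, -0.0]
[-0.01, 3.22, -0.03, -0.01, 0.0, -0.0]
```

View pics/p11.png

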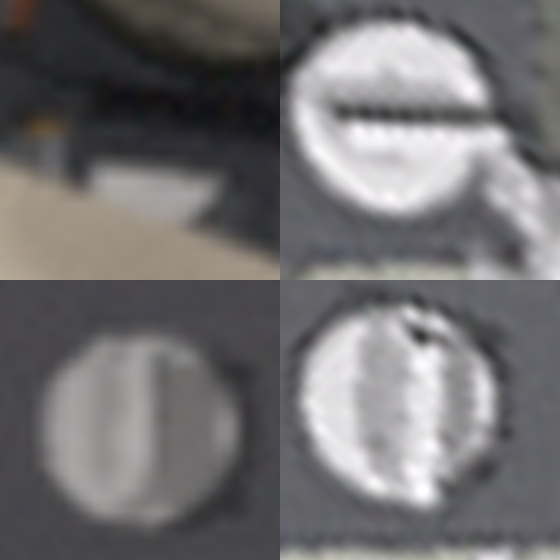

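The right bar now lies across the box (about −90°), which agrees with tight at 1.6 rad. The left bar is at about −1°. I'll descend onto it.

Emit:
{"name": "move_arm", "arguments": {
  "series": [
    [0, 1, 0, 0, 0, 0],
    [0, 1.5, 0, 0, 0, 0],
    [0, 1.9, 0, 0, 0, 0],
    [0, 2.3, 0, 0, 0, 0],
    [0, 2.3, 0, 0, 0, 0]
  ]
}}

```text
time_s: 36.28
position: [0.6857, 0.0532, 0.1719]
tcp_rot: [-1.213, -1.188, 1.205]
force: [-0.2, -0.3, -3.8]
grip_width: 0.0158
```

Emit:
{"name": "move_arm", "arguments": {
  "series": [
    [0, 0.3, 0, 0, 0, 0],
    [0, 0.6, 0, 0, 0, 0],
    [0, 0.9, 0, 0, 0, 0],
    [0, 0.95, 0, 0, 0, 0],
    [0, 0.95, 0, 0, 0, 0]
  ]
}}

```text
time_s: 36.9
position: [0.6857, 0.0532, 0.1631]
tcp_rot: [-1.214, -1.189, 1.205]
force: [-0.6, 1.2, 4.4]
grip_width: 0.0156
```

```bash
python3 -c "
from h import *
go((.686,.0531,.163,89)); print(r.sense()['wrist_torque'].round(3))"
```

```text
t 36.9 p [0.6857 0.0532 0.1631] yaw 89.1 F [-0.6  1.2  4.4] w 0.0156 j6 -1.64
[-0.01, 0.01, -0.03, -0.01, 0.0, -0.0]
[0.046 0.002 0.005]
```

Seated. I'll turn the left screw clockwise.

Emit:
{"name": "move_arm", "arguments": {
  "series": [
    [0, 0, 0, 0, 0.15, 0],
    [0, 0, 0, 0, 0.3, 0],
    [0, 0, 0, 0, 0.45, 0],
    [0, 0, 0, 0, 0.6, 0],
    [0, 0, 0, 0, 0.75, 0],
    [0, 0, 0, 0, 0.9, 0],
    [0, 0, 0, 0, 1.05, 0],
    [0, 0, 0, 0, 1.1, 0]
  ]
}}

```text
time_s: 37.9
position: [0.6858, 0.0535, 0.1631]
tcp_rot: [-1.544, -0.347, 0.362]
force: [-0.6, 1.8, 0.8]
grip_width: 0.0159
```

Emit:
{"name": "move_arm", "arguments": {
  "series": [
    [0, 0, 0, 0, 0.06, 0],
    [0, 0, 0, 0, 0.12, 0],
    [0, 0, 0, 0, 0.18, 0],
    [0, 0, 0, 0, 0.24, 0],
    [0, 0, 0, 0, 0.3, 0],
    [0, 0, 0, 0, 0.35, 0],
    [0, 0, 0, 0, 0.35, 0]
  ]
}}

```text
time_s: 38.78
position: [0.6858, 0.0538, 0.1631]
tcp_rot: [-1.572, -0.074, 0.087]
force: [0.1, 1.6, 0.4]
grip_width: 0.0154
```

```bash
python3 -c "
from h import *
go(); print(r.sense()['wrist_torque'].round(3))"
```

```text
t 38.8 p [0.6858 0.0538 0.1631] yaw 5.9 F [0.1 1.6 0.4] w 0.0154 j6 -0.19
[ 0.274 -0.11   0.02 ]
```

Emit:
{"name": "move_arm", "arguments": {
  "series": [
    [0, 0, 0, 0, 0.05, 0],
    [0, 0, 0, 0, 0.1, 0],
    [0, 0, 0, 0, 0.15, 0],
    [0, 0, 0, 0, 0.2, 0],
    [0, 0, 0, 0, 0.24, 0],
    [0, 0, 0, 0, 0.24, 0]
  ]
}}

```text
time_s: 39.52
position: [0.6859, 0.054, 0.163]
tcp_rot: [-1.572, 0.113, -0.1]
force: [-0.5, 1.6, 1.3]
grip_width: 0.0156
```

```bash
python3 -c "
from h import *
go(); print(r.sense()['wrist_torque'].round(3))"
```

```text
t 39.5 p [0.6859 0.054  0.163 ] yaw -7.8 F [-0.5  1.6  1.3] w 0.0156 j6 0.05
[ 0.32  -0.049  0.037]
```

Emit:
{"name": "move_arm", "arguments": {
  "series": [
    [0, 0, 0, 0, 0.05, 0],
    [0, 0, 0, 0, 0.09, 0],
    [0, 0, 0, 0, 0.09, 0]
  ]
}}

```text
time_s: 39.9
position: [0.6859, 0.0541, 0.163]
tcp_rot: [-1.568, 0.182, -0.169]
force: [-0.3, 1.6, 0.6]
grip_width: 0.016
```

```bash
python3 -c "
from h import *
go(); print(r.sense()['wrist_torque'].round(3))"
```

```text
t 39.9 p [0.6859 0.0541 0.163 ] yaw -12.8 F [-0.3  1.6  0.6] w 0.016 j6 0.13
[0.278 0.008 0.834]
```

Left stop too (0.83 N·m). I'll relax, lift and take the key back to the plate.

Emit:
{"name": "move_arm", "arguments": {
  "series": [
    [0, 0, 0, 0, -0.06, 0],
    [0, 0, 0, 0, -0.08, 0],
    [0, -1, 0, 0, -0.08, 0],
    [0, -2.5, 0, 0, -0.08, 0],
    [0, -5, 0, 0, -0.08, 0],
    [0, -6.5, 0, 0, -0.08, 0],
    [0, -6.5, 0, 0, -0.08, 0]
  ]
}}

```text
time_s: 40.78
position: [0.6867, 0.0543, 0.2294]
tcp_rot: [-1.572, 0.117, -0.108]
force: [-1.2, -1.6, -3.7]
grip_width: 0.0157
```

```bash
python3 -c "
from h import *
go((.575,-.304,.225,88),(.575,-.304,.12,88))"
```

```text
t 40.8 p [0.6867 0.0543 0.2294] yaw -8.2 F [-1.2 -1.6 -3.7] w 0.0157 j6 0.05
[-5.94, 0.64, -37.05, -0.0, -1.68, -0.01]
[-5.88, 11.14, -37.01, -0.0, -1.68, -0.01]
```

Emit:
{"name": "move_arm", "arguments": {
  "series": [
    [-1, 0, -5, 0, -0.18, 0],
    [-2, 0, -10, 0, -0.36, 0],
    [-3, 0, -15, 0, -0.54, 0],
    [-4, 0, -20, 0, -0.72, 0],
    [-5, 0, -25, 0, -0.9, 0],
    [-5.9, 0, -30, 0, -1.08, 0],
    [-5.9, 0.4, -35, 0, -1.26, 0],
    [-5.9, 0.4, -37, 0, -1.44, 0]
  ]
}}

```text
time_s: 41.78
position: [0.5741, -0.306, 0.2258]
tcp_rot: [-1.322, -1.0, 1.013]
force: [1.2, 1.2, -3.3]
grip_width: 0.0155
```

```bash
python3 -c "
from h import *
go((.575,-.304,.125,88))
f=frame('top');g=frame('scene')
im=np.hstack([patch(f,(.576,-.30),.004,.08,280),patch(g,(.576,-.30),.004,.08,280)])
cv2.imwrite('pics/t12.png',np.vstack([im,np.hstack([patch(f,(.6866,.0528),.088),patch(g,(.6866,.0528),.088)])])[:,:,::-1])"
```

```text
t 41.8 p [ 0.5741 -0.306   0.2258] yaw 74.5 F [ 1.2  1.2 -3.3] w 0.0155 j6 -1.97
[0.26, 10.08, -0.1, -0.01, -0.24, -0.0]
```

View pics/t12.png

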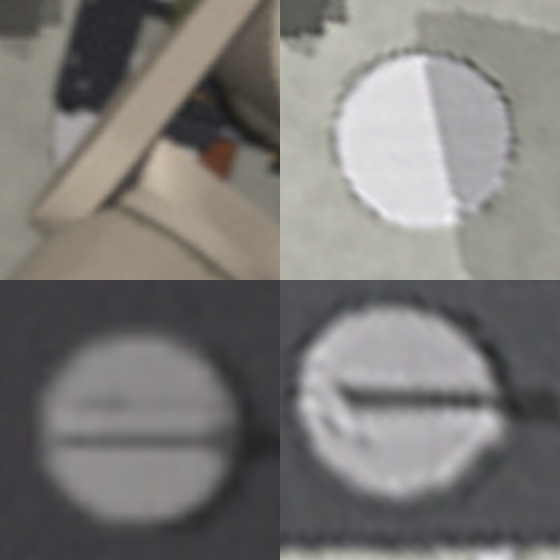

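The left bar is across the box as well. The scene view puts the plate centre at about (0.576, −0.302). I'll lower the key there.

Emit:
{"name": "move_arm", "arguments": {
  "series": [
    [0.4, 2, 0, 0, -0.15, 0],
    [0.4, 5, 0, 0, -0.24, 0],
    [0.4, 9, 0, 0, -0.24, 0],
    [0.4, 11, 0, 0, -0.24, 0],
    [0.4, 12.5, 0, 0, -0.24, 0],
    [0.4, 12.5, 0, 0, -0.24, 0]
  ]
}}

```text
time_s: 42.62
position: [0.5744, -0.3011, 0.1001]
tcp_rot: [-1.221, -1.175, 1.188]
force: [0.7, -0.2, -1.4]
grip_width: 0.0155
```

```bash
python3 -c "
from h import *
go((.576,-.302,.0922,88))"
```

```text
t 42.6 p [ 0.5744 -0.3011  0.1001] yaw 87.9 F [ 0.7 -0.2 -1.4] w 0.0155 j6 -2.19
[-0.08, 0.79, -0.17, -0.01, -0.0, -0.0]
```

Emit:
{"name": "move_arm", "arguments": {
  "series": [
    [0, 0.3, -0.1, 0, 0, 0],
    [0, 0.6, -0.1, 0, 0, 0],
    [0, 0.8, -0.1, 0, 0, 0],
    [0, 0.85, -0.1, 0, 0, 0],
    [0, 0.85, -0.1, 0, 0, 0]
  ]
}}

```text
time_s: 43.25
position: [0.5755, -0.3013, 0.0923]
tcp_rot: [-1.222, -1.175, 1.188]
force: [-0.5, 1.2, 3.6]
grip_width: 0.0155
```

```bash
python3 -c "
from h import *
go((.576,-.302,.0922,88))"
```

```text
t 43.2 p [ 0.5755 -0.3013  0.0923] yaw 87.9 F [-0.5  1.2  3.6] w 0.0155 j6 -2.19
[-0.07, 0.01, -0.05, -0.01, -0.0, -0.0]
```

In contact. I'll release and withdraw straight up, then clear of the scene.

Emit:
{"name": "move_arm", "arguments": {
  "series": [
    [0, 0, 0, 0, 0, 0],
    [0, 0, 0, 0, 0, 0],
    [0, 0, 0, 0, 0, 0],
    [0, 0, 0, 0, 0, 0],
    [0, -2, 0, 0, 0, 0],
    [0, -6, 0, 0, 0, 0],
    [0, -12, 0, 0, 0, 0],
    [0, -15, 0, 0, 0, 0]
  ],
  "hand": 0.45
}}

```text
time_s: 44.25
position: [0.5772, -0.3012, 0.2459]
tcp_rot: [-1.226, -1.177, 1.188]
force: [-0.9, -0.1, -0.4]
grip_width: 0.0485
```

Emit:
{"name": "move_arm", "arguments": {
  "series": [
    [0, 0, 5, 0, 0, 0],
    [0, 0, 10, 0, 0, 0],
    [0, 0, 15, 0, 0, 0],
    [0, 0, 18, 0, 0, 0],
    [0, 0, 18, 0, 0, 0],
    [0, 0, 18, 0, 0, 0]
  ]
}}

```text
time_s: 45.0
position: [0.3979, -0.2948, 0.2468]
tcp_rot: [-1.227, -1.177, 1.188]
force: [0.7, -1.0, 0.4]
grip_width: 0.0484
```

```bash
python3 -c "
from h import *
f=frame('top');g=frame('scene')
a=cv2.resize(f['color'][90:240,270:460,::-1],(500,395),interpolation=cv2.INTER_CUBIC)
b=cv2.resize(g['color'][120:290,190:370,::-1],(500,472),interpolation=cv2.INTER_CUBIC)
cv2.imwrite('pics/end.png',cv2.resize(np.vstack([a,b]),(346,600)) if 0 else np.hstack([cv2.resize(a,(400,316)),cv2.resize(b,(400,378))[:316]]))
go();rep(f,[x for x in blobs(f,(0,90,60),(22,255,255),8) if 110<x[0][1]<300 and x[3]<350],.103)"
```

```text
t 45.1 p [ 0.3981 -0.2947  0.2465] yaw 88.0 F [-0.3 -0.4 -0. ] w 0.0484 j6 -2.4
[415.6 198.7] area 108 xyz [ 0.5721 -0.3002  0.103 ] len 0.0663 yaw -3.3
[438.3 151.9] area 182 xyz [ 0.7086 -0.3691  0.103 ] len 0.0921 yaw -38.0
```

View pics/end.png

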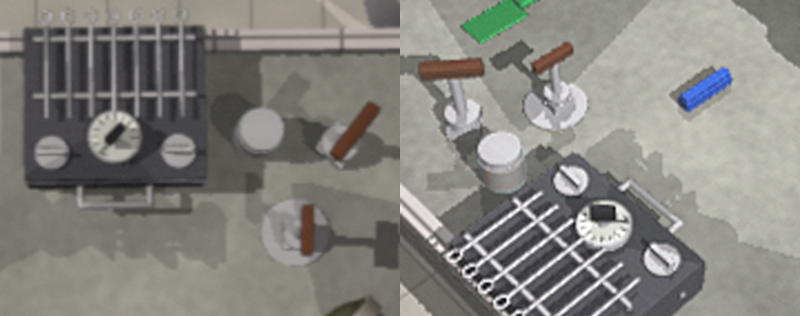

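The key stands on its plate (left view, (300,230)). Both screw bars lie across the box at (52,150) and (178,150), the pointer is at its zero mark, the tray is closed, and the jar and big key have not moved. I'm handing the job in.

```bash
python3 -c "
from h import *
print(r.sign_off())"
```

```text
the job is handed in; nothing more can be done
None
```

I handed the job in at about 45 s, with every part of the task done as far as my checks show; the sign-off gives no verdict.

- **Sticks:** Three sticks were on the ledge. I laid them side by side on the tray floor, about 70 mm apart, and confirmed this in both views before closing the tray. I saw no fourth stick, and the blue look-alike was left alone.
- **Tray:** I pushed it home by the handle until it hit its stop at about 29 N. The front plate looked flush afterwards.
- **Peak pointer:** I turned the knob counter-clockwise to its stop (the torque jumped to about 0.2 N·m). The picture shows the pointer on the zero mark.
- **Screws:** With the smaller key, I turned the right screw and then the left one clockwise to hard stops (0.94 and 0.83 N·m). Both bars now lie across the box.
- **Key:** It stands upright near the middle of its plate.
- **Left alone:** The jar, spatula and larger key look unmoved in the last pictures. I did not check the fork again at the end, but the arm never went near it.

One small disagreement: at the right screw's stop the tool had turned about 11° further than the bar appears to have turned. I put that down to play in the key's slot and some twist in the grip.

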